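# Change the battery pack in the charging dock

### The job

The pack in the charging dock is charged: lift it out and stand it upright in the steel tray. Then plug the empty pack that lies on the worktop into the dock, upright, its locking tongue to the latch side and its foot fully home in the well, and swing the latch shut over the tongue so that it stays put when the trolley is rolled. Leave the other things on the worktop where they are.

Things in the scene. Friction and masses are not known exactly. Their poses are not given: they have to be found in the camera images.
- charged_pack: Pack in the dock: white, grey base, black plug foot, 4 green cells lit. Frame when upright: origin centre of foot's underside, z up, front -x. Foot 30 (x) x 42 (y), z 0-30 mm (lowest 4 mm a bit narrower). Body 40 (x) x 54 (y), z 30-110 mm, straight sides. Teal locking tongue on the front: x -20 to -42, 26 wide in y, z 30-38 mm. About 0.26 kg.
- empty_pack: Second pack, same shape, sizes and frame as the charged one, one amber cell lit. Starts lying on its back (+x) face on the worktop, tongue up near the foot end, cap end to the robot's right. Lying it is 40 mm high and 54 mm wide, the tongue up to 62 mm. It stands by itself on its foot when set upright.
- empty_pack_tongue (a point): middle of the empty pack's locking tongue: x -30, y 0, z 34 mm in the pack's frame.
- charged_pack_top (a point): middle of the charged pack's top face (z 110 mm in the pack's frame).
- dock: Charging dock, fixed: light grey, dark plinth, flat deck 45.5 mm high, x -58 to 44, y +-58 mm. Origin on the worktop under the well's centre; front (latch side) -x. Well 33 (x) x 45 (y) mm, floor at z 16 mm; its sloping lead-in opens to 41 x 53 over the top 8 mm. Back rest at x 29-43, y +-39, up to z 78 mm: it stops a pack turned the wrong way round.
- dock_well (a point): centre of the floor of the well, axes as the dock's: the centre of the plug foot's underside rests here when the pack is home.
- latch (a joint): swing latch on the deck, a flat steel arm on an upright pivot. 0 = shut: arm along the dock's -y, across the tongue. Positive = open towards the dock's front, up to 1.6 rad (arm along -x); starts open. The arm passes 2.5 mm above the tongue of a pack that is home, and strikes the tongue of one that is not. About 1 N at the post moves it; it stays where left.
- latch_pivot (a point): pivot of the latch, at x -33, y +44 mm in the dock's frame, z 56.5 mm (underside of the arm).
- latch_post (a point): centre of the top of the teal finger post at the latch arm's free end, 98.5 mm above the worktop, 60 mm from the pivot axis; the post is 14 mm thick and 36 mm tall. Latch shut: x -33, y -16 mm in the dock's frame, 6 mm in front of a seated pack's body.
- tray: Pressed steel instrument tray, fixed, 114 (x) x 150 (y) x 20 mm; origin on the worktop under its centre, floor at z 3 mm, inside about 100 x 136 mm.
- mixing_cup: bystander: small blue mixing cup, 69 mm across and 32 mm tall; origin at the centre of its underside.
- timer: bystander: white session timer 62 x 62 x 36 mm with a blue knob; origin at the centre of its underside.
- cream_tube: bystander: white squeeze tube with a blue cap, lying, 49 x 134 x 32 mm, long along its y; origin under its centre.
- thermometer: bystander: white skin thermometer lying, 20 x 148 x 14 mm, long along its y; origin under its centre.
- electrode_1: bystander: black disc electrode head 55 mm across and 46 mm tall with a grey stem; origin at the centre of its underside.

How it is judged:
By the outcome, as a careful person would: the job done as asked, in the order asked, and still so for the second after the job is handed in, with the robot touching nothing.
It also fails if it takes over 72 s, if anything falls off the work surface, if the arm or the gripper's body presses on something with over 40 N, if the wrist force passes 120 N, or if a joint passes its speed limit or range.

### The arm

A 7-joint arm with a two-finger parallel gripper is mounted at the origin on a cart in front of the work surface, level with it; the furniture and walls round the work are solid. World frame = base frame: x ahead of the robot, y to its left, z up, the work surface at z = 0. Lengths are in m, angles in rad, forces in N, time in s.
With the tool pointing down it reaches from about 0.4 to 0.875 m from the base axis. Payload 6.5 kg.
Tool frame: the origin (TCP) lies where the fingers leave the gripper's body, on its centre line; the fingertips stand 73 mm ahead of it and the grasp point (between the pads) lies 54 mm ahead of it; z points along the fingers, y is the direction in which the jaws open and shut (so a half turn about z gives the same grasp; the last joint's range is limited). The gripper opens to 85 mm and grips with 20 to 120 N. Pads are 22 mm wide; open, the fingers measure 114 mm over their backs; the gripper's body (76 mm by 85 mm) begins 54 mm behind the grasp point. The pads swing forward as they close: fully open they stand 13 mm farther back than shut.
Start: joints at [1.179, 0.536, -0.004, 1.538, 0.003, 1.067, -0.071], TCP at [0.208, -0.616, 0.304] pointing down, gripper open.
Joint ranges: [-2.7, 2.7], [-0.37, 2.16], [-1.27, 1.26], [0.24, 2.4], [-1.31, 4.45], [0.19, 1.91], [-2.76, 2.76]. Speed limits (rad/s): [2.39, 2.39, 3.14, 3.14, 3.14, 3.14, 3.14].

### API

Orientations are given as a unit quaternion [x, y, z, w].
In Python, from cell import ctrl, get_image, camera_info, job_done gives the robot as it stands. The module is installed in compiled form; this text tells all that it offers.
- The arm moves only by the tool play_rows, never from a script. Its argument "plan" is text: rows parted by semicolons, each of 7 numbers parted by spaces: the shift along the tool's x, y, z as a fraction of full scale, then the turn, a rotation vector about the tool's x, y, z as a fraction of full scale, then the closure, from 0 (fully open) to 1 (shut). In form: x y z ax ay az grip; .... A call has 1 to 10 rows; each row shifts and turns the commanded pose from where the row before left it, along the tool's axes as they then stand; what a row does not reach is not made up. Full scale, the value 1, is 10 cm for a shift and 30 degrees for a turn. A row lasts 1/12 s, in which the tool goes at most 41.7 mm and 7.16 degrees, less where a joint would pass 70% of its speed; a pose out of reach is approached as far as the arm can. A call with a number of a shift or a turn outside -1 to 1 is refused whole. A call with a gripper value outside its range is refused whole. The fingers move at their own pace and stop on an object; "force" is the grip in N (left out, the last holds). Time passes only in rows, so rows that do not move let the fingers close. It gives the time, the measured TCP pose, the force and the opening at its end, in the units of the state.
- ctrl.observe(): the state, without advancing time (a new reading comes with each control period).
- get_image(name): name is "side" or "top"; returns (picture, depth): 400x640x3 uint8, red, green, blue; 400x640 float32, m along the optical axis (not along the pixel's ray), 0 where there is no reading.
- camera_info(name): a dict with "intrinsics" (3x3 intrinsics, pixels), "k1" (the pictures are not rectified: a ray, as slopes to the right and down, at radius r is drawn at 1 + k1 r^2 times it, then the intrinsics apply), "position" and "attitude" of the camera in the world. Camera axes: x right, y up, looking along -z (the intrinsics and any distortion apply to the point x, -y, -z); pixel columns grow to the right and rows downward; lengths in m; the calibration is good to about 2 mm. A picture is of the moment at which its call begins. camera_info takes no time and is no camera call.
- job_done(): hands the job in, once; it reports no verdict.
The state is a dict: "time_s": time; "qpos": joint angles; "qvel": joint speeds; "tau": joint torques, N m; "ee_pos": TCP position; "eef_rot": TCP orientation; "ft_force": force on the tool from outside, world axes, zero at the start; "ft_torque": the same for the moment, N m; "finger_gap": finger opening in m.
Only numpy, scipy, OpenCV 4.12 (cv2) and the standard library are available. Lean on these libraries where they do the work, as an engineer would, in place of code of your own. Each camera call takes 0.05 s, during which the arm holds its last target. There are 200 camera calls.

## Working session

There is one attempt and no reset: what is moved stays moved. The work goes in short steps, Python scripts to look and compute and a tool call to move; the robot and the scene stay as the last step left them, time stands still between calls to the robot, and variables do not carry over. Pictures are saved under pics/ and viewed, about 8 in all and at most 12, crops included, and the job is handed in when it is done.

Besides the shell and the picture viewer there is one more tool, called after "Emit:" as name(argument=value, ...) on one line, values as JSON. play_rows: Moves the arm, as the interface text tells. Shift numbers are shares of 10 cm and turn numbers shares of 30 degrees, none past 1 either way. Its arguments: {"type":"object","properties":{"plan":{"type":"string"},"force":{"type":"number"}},"required":["plan"]}

```bash
mkdir -p pics
cat > h.py <<'E'
import numpy as np, cv2
from cell import ctrl, get_image, camera_info, job_done
from scipy.spatial.transform import Rotation as R
def rays(name, uv):
    c=camera_info(name); K=np.array(c["intrinsics"]); k1=float(c["k1"])
    d=cv2.undistortPoints(np.array(uv,float).reshape(-1,1,2),K,np.array([k1,0,0,0,0.]))[:,0]
    a=np.array(c["attitude"],float); M=R.from_quat(a).as_matrix() if a.size==4 else a.reshape(3,3)
    return np.array(c["position"]), np.c_[d[:,0],-d[:,1],-np.ones(len(d))]@M.T
def plane(name,uv,z):
    p,d=rays(name,uv); return p+d*((z-p[2])/d[:,2])[:,None]
def pts(name,depth,uv):
    uv=np.array(uv,int).reshape(-1,2); p,d=rays(name,uv); return p+d*depth[uv[:,1],uv[:,0]][:,None]
def cloud(name,depth):
    v,u=np.mgrid[:400,:640]; return pts(name,depth,np.c_[u.ravel(),v.ravel()]).reshape(400,640,3)
def save(im,f,box=None,s=1):
    if box: x0,y0,x1,y1=box; im=im[y0:y1,x0:x1]
    cv2.imwrite('pics/'+f,cv2.resize(im[:,:,::-1],None,fx=s,fy=s,interpolation=cv2.INTER_CUBIC))
def st():
    o=ctrl.observe()
    for k in("time_s","ee_pos","eef_rot","ft_force","finger_gap","qpos"): print(k,np.round(o[k],4))
E
python3 - <<'E'
from h import *
st()
for n in("top","side"):
    print(n,camera_info(n)); im,d=get_image(n); np.savez(n+'0.npz',im=im,d=d); save(im,n+'0.png')
E
```

```text
time_s 0.0
ee_pos [ 0.2079 -0.6153  0.303 ]
eef_rot [ 9.868e-01  1.622e-01 -2.000e-04 -9.000e-04]
ft_force [-0.5508 -0.0044 -0.0281]
finger_gap 0.0855
qpos [ 1.1788  0.5372 -0.0044  1.5389  0.0026  1.0673 -0.0712]
top {'intrinsics': array([[505.10619534,   0.        , 318.39312521],
       [  0.        , 505.10619534, 190.57230564],
       [  0.        ,   0.        ,   1.        ]]), 'k1': 0.03334928917099456, 'position': array([0.3242643 , 0.03273165, 1.38884721]), 'attitude': array([-0.06939898,  0.06261079,  0.7104853 , -0.69747711])}
side {'intrinsics': array([[479.35672258,   0.        , 319.347167  ],
       [  0.        , 479.35672258, 192.24675374],
       [  0.        ,   0.        ,   1.        ]]), 'k1': 0.04111919221825235, 'position': array([0.16710966, 0.95863779, 0.67411882]), 'attitude': array([-0.09481785,  0.4876444 ,  0.84656605, -0.19115032])}
```

View pics/top0.png

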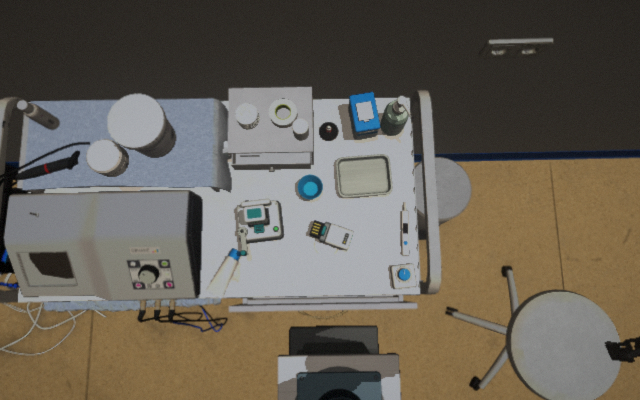

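View pics/side0.png

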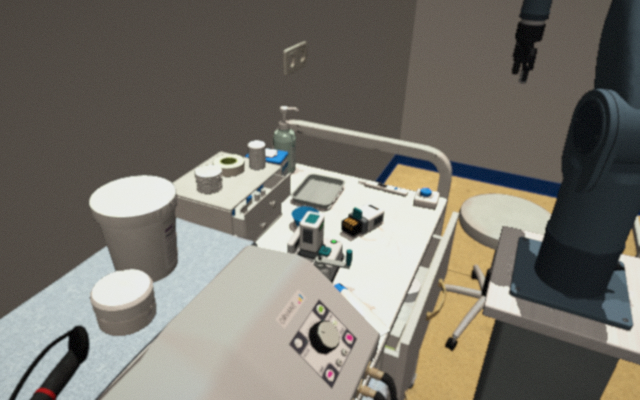

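Run:
```python
from h import *
a=np.load('top0.npz'); save(a['im'],'c1.png',(205,155,405,295),4)
C=cloud('top',a['d']); np.set_printoptions(suppress=True,precision=3)
hsv=cv2.cvtColor(a['im'],cv2.COLOR_RGB2HSV)
m=cv2.inRange(hsv,(80,90,40),(96,255,255)); m[:195]=0;m[265:]=0;m[:,:225]=0;m[:,350:]=0
n,l,s,c=cv2.connectedComponentsWithStats(m)
for i in range(1,n):
    if s[i,4]>5: print(s[i],c[i],np.median(C[l==i],0))
# height map by region
P=C.reshape(-1,3)
for nm,(x0,y0,x1,y1) in dict(dock=(228,192,295,262),empty=(300,212,360,255),tray=(328,150,398,202)).items():
    Q=C[y0:y1,x0:x1]; H=Q[...,2]
    for lo,hi in ((.012,.024),(.03,.045),(.04,.052),(.055,.066),(.07,.085),(.09,.102),(.115,.14)):
        k=(H>lo)&(H<hi)
        if k.sum()>8: q=Q[k]; r=cv2.minAreaRect((q[:,:2]*1000).astype(np.float32)); print(nm,lo,hi,k.sum(),np.median(q,0),np.round(r[0]),np.round(r[1]),round(r[2],1))
print(np.median(C[255:285,300:380,2]))
```

```text
[247 208  14  10 117] [253.667 212.838] [0.509 0.207 0.125]
[254 224  10   9  74] [258.568 228.   ] [0.479 0.203 0.053]
[321 226   5   9  31] [323. 230.] [0.47  0.033 0.06 ]
[240 251   6   4  21] [242.619 252.571] [0.413 0.238 0.097]
dock 0.012 0.024 87 [0.453 0.197 0.016] [490. 216.] [147. 190.] 89.7
dock 0.03 0.045 534 [0.485 0.188 0.042] [476. 221.] [146. 150.] 7.0
dock 0.04 0.052 777 [0.489 0.182 0.045] [489. 205.] [119. 112.] 5.7
dock 0.055 0.066 184 [0.463 0.241 0.061] [482. 219.] [ 72. 145.] 78.5
dock 0.07 0.085 175 [0.543 0.21  0.077] [480. 208.] [145.  74.] 2.0
dock 0.09 0.102 43 [0.418 0.233 0.097] [469. 216.] [ 34. 132.] 58.1
dock 0.115 0.14 340 [0.509 0.206 0.125] [509. 207.] [41. 54.] 6.6
empty 0.012 0.024 17 [0.439 0.026 0.018] [440.  24.] [100.   6.] 65.0
empty 0.03 0.045 710 [0.46  0.006 0.038] [462.  13.] [111.  54.] 69.7
empty 0.04 0.052 224 [ 0.455 -0.006  0.042] [460.   9.] [102.  51.] 74.7
empty 0.055 0.066 30 [0.469 0.033 0.06 ] [470.  32.] [ 8. 25.] 66.4
tray 0.012 0.024 406 [ 0.638 -0.085  0.018] [625. -83.] [116. 151.] 3.2
-0.0007397441495063939
```

View pics/c1.png

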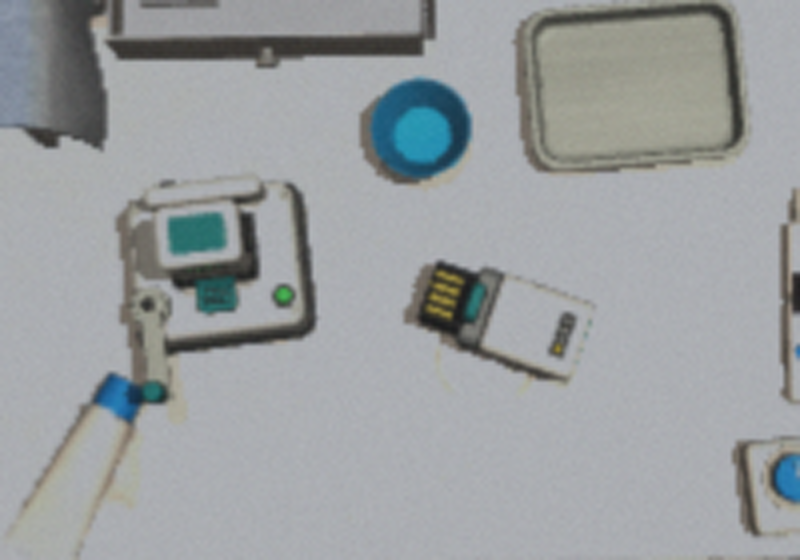

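The top view shows the dock at about pixel (260,221) with the charged pack in it and the latch open (teal post at (242,252), beside the tube cap). The empty pack is at (332,235), the tray at (363,177) and the cup at (310,187). Next I'll plan the approach over the dock.

```bash
cat >> h.py <<'E'
def down(az_y):  # tool z down, tool y at azimuth az_y (deg)
    a=np.radians(az_y); y=np.array([np.cos(a),np.sin(a),0]); z=np.array([0,0,-1.]); return R.from_matrix(np.c_[np.cross(y,z),y,z])
def go(wps,step=.036,ang=6.,grip=0,start=None):
    """print rows from the present (or given) pose through wps [(tcp,Rot)]"""
    o=ctrl.observe(); p,q=start or (np.array(o["ee_pos"]),R.from_quat(o["eef_rot"])); rows=[]
    for tp,tq in wps:
        tp=np.array(tp,float); dr=(q.inv()*tq).as_rotvec(); n=int(max(1,np.ceil(np.linalg.norm(tp-p)/step),np.ceil(np.degrees(np.linalg.norm(dr))/ang)))
        d=(tp-p)/n
        for i in range(n):
            qi=q*R.from_rotvec(dr*i/n); s=qi.inv().apply(d)/.1; t=dr/n/np.radians(30)
            rows.append(' '.join('%.3g'%v for v in np.r_[np.round(s,3)+0,np.round(t,3)+0])+' %g'%grip)
        p,q=tp,tq
    for i in range(0,len(rows),10): print('; '.join(rows[i:i+10]),'\n')
E
python3 - <<'E'
from h import *
Q=down(-83.7)
go([((.47,-.15,.30),Q),((.509,.207,.26),Q)],step=.038)
E
```

```text
0.265 -0.238 0.002 0 0 0.027 0; 0.261 -0.242 0.002 0 0 0.027 0; 0.258 -0.246 0.002 0 0 0.027 0; 0.254 -0.249 0.002 0 0 0.027 0; 0.251 -0.253 0.002 0 0 0.027 0; 0.247 -0.256 0.002 0 0 0.027 0; 0.243 -0.26 0.002 0 0 0.027 0; 0.24 -0.263 0.002 0 0 0.027 0; 0.236 -0.267 0.002 0 0 0.027 0; 0.232 -0.27 0.002 0 0 0.027 0 

0.228 -0.274 0.002 0 0 0.027 0; 0.224 -0.277 0.002 0 0 0.027 0; 0.22 -0.28 0.002 0 0 0.027 0; 0.216 -0.283 0.002 0 0 0.027 0; 0.212 -0.286 0.002 0 0 0.027 0; 0.078 -0.351 0.04 0 0 0 0; 0.078 -0.351 0.04 0 0 0 0; 0.078 -0.351 0.04 0 0 0 0; 0.078 -0.351 0.04 0 0 0 0; 0.078 -0.351 0.04 0 0 0 0 

0.078 -0.351 0.04 0 0 0 0; 0.078 -0.351 0.04 0 0 0 0; 0.078 -0.351 0.04 0 0 0 0; 0.078 -0.351 0.04 0 0 0 0; 0.078 -0.351 0.04 0 0 0 0
```

Emit:
play_rows(plan="0.265 -0.24 0 0 0 0.027 0; 0.26 -0.24 0 0 0 0.027 0; 0.26 -0.245 0 0 0 0.027 0; 0.255 -0.25 0 0 0 0.027 0; 0.25 -0.255 0 0 0 0.027 0; 0.245 -0.255 0 0 0 0.027 0; 0.245 -0.26 0 0 0 0.027 0; 0.24 -0.265 0 0 0 0.027 0; 0.235 -0.265 0 0 0 0.027 0; 0.23 -0.27 0 0 0 0.027 0", force=40)

```text
time_s: 0.93
ee_pos: [0.3825, -0.3036, 0.3037]
eef_rot: [0.996, 0.092, -0.0, -0.0]
ft_force: [1.0, 0.5, -0.7]
finger_gap: 0.0855
```

Emit:
play_rows(plan="0.23 -0.275 0 0 0 0.027 0; 0.225 -0.275 0 0 0 0.027 0; 0.22 -0.28 0 0 0 0.027 0; 0.215 -0.285 0 0 0 0.027 0; 0.21 -0.285 0 0 0 0.027 0; 0.08 -0.35 0.04 0 0 0 0; 0.08 -0.35 0.04 0 0 0 0; 0.08 -0.35 0.04 0 0 0 0; 0.08 -0.35 0.04 0 0 0 0; 0.08 -0.35 0.04 0 0 0 0")

```text
time_s: 1.77
ee_pos: [0.4887, 0.0302, 0.2835]
eef_rot: [0.998, 0.057, -0.0, 0.0]
ft_force: [0.6, 0.6, 0.7]
finger_gap: 0.0855
```

Run:
```python
from h import *
st(); Q=down(-83.7)
go([((.509,.207,.26),Q),((.509,.207,.144),Q)],step=.038)
```

```text
time_s 1.7667
ee_pos [0.4887 0.0302 0.2835]
eef_rot [ 9.984e-01  5.680e-02 -2.000e-04  1.000e-04]
ft_force [0.6054 0.5721 0.6541]
finger_gap 0.0855
qpos [ 0.0961  0.3084 -0.2975  1.9595  0.1148  0.8901 -1.7179]
0.081 -0.347 0.047 0 0 0.001 0; 0.08 -0.347 0.047 0 0 0.001 0; 0.08 -0.347 0.047 0 0 0.001 0; 0.08 -0.347 0.047 0 0 0.001 0; 0.08 -0.347 0.047 0 0 0.001 0; 0 0 0.29 0 0 0 0; 0 0 0.29 0 0 0 0; 0 0 0.29 0 0 0 0; 0 0 0.29 0 0 0 0
```

Emit:
play_rows(plan="0.08 -0.347 0.047 0 0 0 0; 0.08 -0.347 0.047 0 0 0 0; 0.08 -0.347 0.047 0 0 0 0; 0.08 -0.347 0.047 0 0 0 0; 0.08 -0.347 0.047 0 0 0 0; 0 0 0.1 0 0 0 0; 0 0 0.1 0 0 0 0; 0 0 0 0 0 0 0")

```text
time_s: 2.43
ee_pos: [0.5078, 0.2043, 0.238]
eef_rot: [0.998, 0.057, -0.002, 0.001]
ft_force: [0.5, -1.1, -0.7]
finger_gap: 0.0852
```

Run:
```python
from h import *
st(); Q=down(-83.7)
go([((.509,.207,.144),Q)],step=.03)
im,d=get_image("side"); save(im,'s1.png',(220,170,420,310),4)
```

```text
time_s 2.4333
ee_pos [0.5078 0.2043 0.238 ]
eef_rot [ 0.9984  0.0569 -0.0021  0.0011]
ft_force [ 0.5066 -1.119  -0.6841]
finger_gap 0.0852
qpos [-0.2089  0.4711 -0.3297  1.8513  0.1961  0.8555 -2.0919]
0.005 -0.007 0.235 0.001 0.002 0.002 0; 0.005 -0.007 0.235 0.001 0.002 0.002 0; 0.004 -0.007 0.235 0.001 0.002 0.002 0; 0.004 -0.007 0.235 0.001 0.002 0.002 0
```

View pics/s1.png

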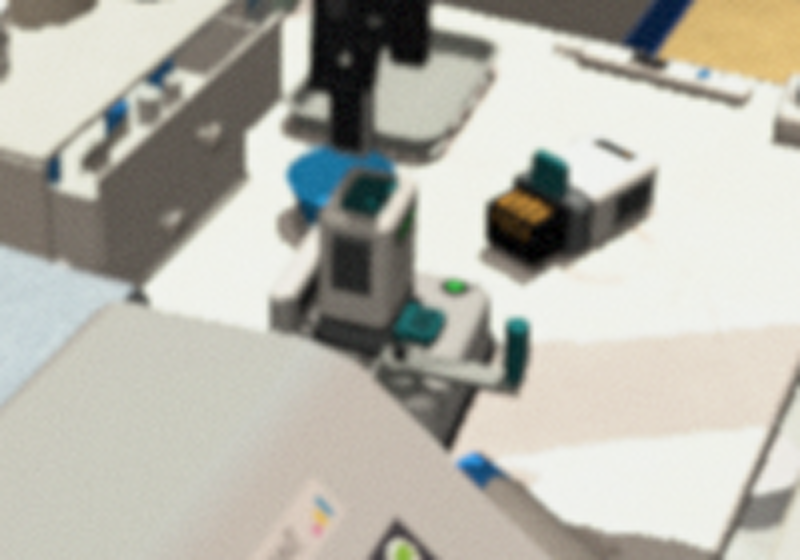

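The side view shows the fingers straddling the pack, with the pack top at about pixel (370,190) in the crop. The pack looks well placed between them, so I'm descending and gripping.

Emit:
play_rows(plan="0.005 -0.007 0.235 0 0 0 0; 0.005 -0.007 0.235 0 0 0 0; 0.005 -0.007 0.235 0 0 0 0; 0.005 -0.007 0.235 0 0 0 0; 0 0 0 0 0 0 0.4; 0 0 0 0 0 0 0.6; 0 0 0 0 0 0 0.6; 0 0 0 0 0 0 0.6; 0 0 0 0 0 0 0.6; 0 0 0 0 0 0 0.6", force=40)

```text
time_s: 3.32
ee_pos: [0.5114, 0.2084, 0.1477]
eef_rot: [0.998, 0.057, 0.001, -0.0]
ft_force: [-0.1, -0.9, 4.6]
finger_gap: 0.0536
```

Run:
```python
from h import *
st(); Q=down(-83.7)
go([((.509,.207,.26),Q),((.60,-.083,.26),Q)],step=.036,grip=.6)
```

```text
time_s 3.3167
ee_pos [0.5114 0.2084 0.1477]
eef_rot [ 9.984e-01  5.670e-02  1.000e-03 -1.000e-04]
ft_force [-0.0665 -0.8668  4.605 ]
finger_gap 0.0536
qpos [-0.2496  0.611  -0.2866  1.8903  0.2635  0.6749 -2.1512]
-0.006 0.003 -0.281 0 -0.001 0.002 0.6; -0.006 0.003 -0.281 0 -0.001 0.002 0.6; -0.006 0.003 -0.281 0 -0.001 0.002 0.6; -0.006 0.003 -0.281 0 -0.001 0.002 0.6; 0.065 0.331 0 0 0 0 0.6; 0.065 0.331 0 0 0 0 0.6; 0.065 0.331 0 0 0 0 0.6; 0.065 0.331 0 0 0 0 0.6; 0.065 0.331 0 0 0 0 0.6; 0.065 0.331 0 0 0 0 0.6 

0.065 0.331 0 0 0 0 0.6; 0.065 0.331 0 0 0 0 0.6; 0.065 0.331 0 0 0 0 0.6
```

Emit:
play_rows(plan="0 0 -0.1 0 0 0 0.6; 0 0 -0.28 0 0 0 0.6; 0 0 -0.28 0 0 0 0.6; 0 0 -0.28 0 0 0 0.6; 0 0 -0.28 0 0 0 0.6; 0 0 -0.1 0 0 0 0.6; 0 0 0 0 0 0 0.6")

```text
time_s: 3.9
ee_pos: [0.5119, 0.2092, 0.2813]
eef_rot: [0.998, 0.057, 0.003, -0.001]
ft_force: [1.2, 0.0, -3.0]
finger_gap: 0.0536
```

Run:
```python
from h import *
st(); Q=down(-83.7)
im,d=get_image("top"); np.savez('top1.npz',im=im,d=d)
go([((.622,-.083,.27),Q),((.622,-.083,.155),Q)],step=.036,grip=.6)
```

```text
time_s 3.9
ee_pos [0.5119 0.2092 0.2813]
eef_rot [ 9.984e-01  5.690e-02  2.600e-03 -9.000e-04]
ft_force [ 1.2404  0.0192 -2.9729]
finger_gap 0.0536
qpos [-0.1996  0.42   -0.3459  1.8081  0.1732  0.9374 -2.077 ]
0.086 0.336 0.01 0 0 0.001 0.6; 0.086 0.336 0.01 0 0 0.001 0.6; 0.086 0.336 0.01 0 0 0.001 0.6; 0.086 0.336 0.01 0 0 0.001 0.6; 0.086 0.336 0.01 0 0 0.001 0.6; 0.087 0.336 0.01 0 0 0.001 0.6; 0.087 0.336 0.01 0 0 0.001 0.6; 0.087 0.336 0.01 0 0 0.001 0.6; 0.087 0.336 0.01 0 0 0.001 0.6; 0 0 0.288 0 0 0 0.6 

0 0 0.288 0 0 0 0.6; 0 0 0.288 0 0 0 0.6; 0 0 0.288 0 0 0 0.6
```

Emit:
play_rows(plan="0.087 0.336 0.01 0 0 0 0.6; 0.087 0.336 0.01 0 0 0 0.6; 0.087 0.336 0.01 0 0 0 0.6; 0.087 0.336 0.01 0 0 0 0.6; 0.087 0.336 0.01 0 0 0 0.6; 0.087 0.336 0.01 0 0 0 0.6; 0.087 0.336 0.01 0 0 0 0.6; 0.087 0.336 0.01 0 0 0 0.6; 0.087 0.336 0.01 0 0 0 0.6; 0 0 0.1 0 0 0 0.6")

```text
time_s: 4.78
ee_pos: [0.6239, -0.093, 0.2579]
eef_rot: [0.999, 0.052, 0.0, 0.003]
ft_force: [0.0, -2.4, -2.1]
finger_gap: 0.0536
```

Emit:
play_rows(plan="0 0 0.288 0 0 0 0.6; 0 0 0.288 0 0 0 0.6; 0 0 0.288 0 0 0 0.6; 0 0 0.2 0 0 0 0.6; 0 0 0 0 0 0 0.6; 0 0 0 0 0 0 0.6")

```text
time_s: 5.28
ee_pos: [0.621, -0.0827, 0.1504]
eef_rot: [0.998, 0.057, -0.003, -0.0]
ft_force: [0.7, -0.5, -1.8]
finger_gap: 0.0537
```

Run:
```python
from h import *
st()
# tray centre from rim in top0
a=np.load('top1.npz'); C=cloud('top',a['d']); np.set_printoptions(suppress=True,precision=4)
# dock, emptied: deck, well and back rest
Q=C[195:250,230:300].reshape(-1,3); 
for lo,hi in((.043,.049),(.074,.081),(.055,.066)):
    q=Q[(Q[:,2]>lo)&(Q[:,2]<hi)]; r=cv2.minAreaRect((q[:,:2]*1000).astype(np.float32)); print(lo,len(q),r,np.median(q,0))
save(a['im'],'t1.png',(220,185,340,275),6)
```

```text
time_s 5.2833
ee_pos [ 0.621  -0.0827  0.1504]
eef_rot [ 9.984e-01  5.710e-02 -2.700e-03 -4.000e-04]
ft_force [ 0.6934 -0.5434 -1.804 ]
finger_gap 0.0537
qpos [ 0.2181  0.7002 -0.2236  1.6872  0.2036  0.7825 -1.5569]
0.043 40 ((532.9592895507812, 161.05052185058594), (40.25199890136719, 14.4237060546875), 8.182562828063965) [0.5383 0.1608 0.0455]
0.074 0 ((0.0, 0.0), (0.0, 0.0), 0.0) [nan nan nan]
0.055 0 ((0.0, 0.0), (0.0, 0.0), 0.0) [nan nan nan]
  return _methods._mean(a, axis=axis, dtype=dtype,
  ret = um.true_divide(
```

View pics/t1.png

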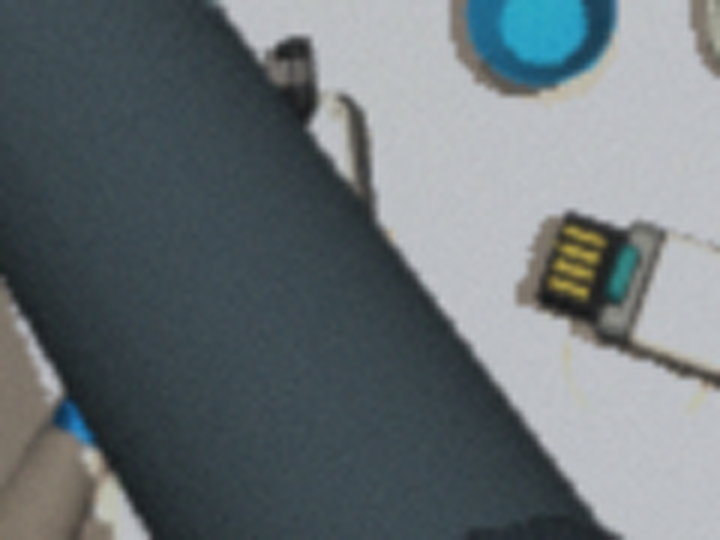

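The arm hides the dock in this frame, so I'll measure it once the arm is clear. Setting the pack down in the tray now.

Emit:
play_rows(plan="0 0 0.06 0 0 0 0.6; 0 0 0.06 0 0 0 0.6; 0 0 0.03 0 0 0 0.6; 0 0 0.02 0 0 0 0.6; 0 0 0 0 0 0 0.6; 0 0 0 0 0 0 0.6")

```text
time_s: 5.78
ee_pos: [0.6229, -0.0831, 0.1362]
eef_rot: [0.998, 0.057, 0.0, 0.0]
ft_force: [0.3, -0.1, -2.2]
finger_gap: 0.0536
```

Emit:
play_rows(plan="0 0 0.015 0 0 0 0.6; 0 0 0.015 0 0 0 0.6; 0 0 0 0 0 0 0.6; 0 0 0 0 0 0 0.6")

```text
time_s: 6.12
ee_pos: [0.6238, -0.0831, 0.1347]
eef_rot: [0.998, 0.057, 0.001, 0.0]
ft_force: [-1.6, 0.3, 8.7]
finger_gap: 0.0536
```

Contact reads 8.7 N, so the pack is standing on the tray floor. I'll release it, rise, and plan the tilted grasp of the empty pack: tool leaned 50° toward the cap end, so the gripper leans only 40° once the pack is upright.

Emit:
play_rows(plan="0 0 0 0 0 0 0.3; 0 0 0 0 0 0 0; 0 0 0 0 0 0 0; 0 0 0 0 0 0 0; 0 0 -0.15 0 0 0 0; 0 0 -0.3 0 0 0 0; 0 0 -0.35 0 0 0 0; 0 0 -0.35 0 0 0 0; 0 0 -0.35 0 0 0 0; 0 0 -0.1 0 0 0 0")

```text
time_s: 6.95
ee_pos: [0.6251, -0.0831, 0.299]
eef_rot: [0.998, 0.057, 0.004, 0.001]
ft_force: [0.3, 0.4, -0.4]
finger_gap: 0.0856
```

```bash
cat >> h.py <<'E'
TH=np.radians(50)
def pack_rot(zp,xp): zp,xp=np.array(zp,float),np.array(xp,float); return R.from_matrix(np.c_[xp,np.cross(zp,xp),zp])
# tool pose in pack frame: y=+y_pack, z=cos x_p - sin z_p ; grasp at (-.008,0,.080)
zt=np.array([np.cos(TH),0,-np.sin(TH)]); yt=np.array([0,1.,0]); T_R=R.from_matrix(np.c_[np.cross(yt,zt),yt,zt]); G=np.array([-.008,0,.080]); T_P=G-.054*zt
def tool(origin,Rp): return np.array(origin)+Rp.apply(T_P), Rp*T_R
def lying(cx,cy,ang):
    a=np.radians(ang); zp=-np.array([np.cos(a),np.sin(a),0]); o=np.array([cx,cy,.020])-zp*.055; return o,pack_rot(zp,[0,0,-1])
E
python3 - <<'E'
from h import *
st(); np.set_printoptions(suppress=True,precision=4)
p,q=tool(*lying(.462,.013,70)); z=q.apply([0,0,1]); print('grasp',p,q.as_quat(),z)
go([((.47,-.12,.30),q),(p-.08*z,q)],step=.036,ang=6)
E
```

```text
time_s 6.95
ee_pos [ 0.6251 -0.0831  0.299 ]
eef_rot [9.984e-01 5.680e-02 4.300e-03 6.000e-04]
ft_force [ 0.3218  0.4411 -0.3618]
finger_gap 0.0856
qpos [ 0.2434  0.519  -0.2583  1.5919  0.148   1.0412 -1.5133]
grasp [ 0.4393 -0.0494  0.0627] [ 0.7424  0.5198  0.3462 -0.2424] [ 0.262   0.7198 -0.6428]
-0.113 0.014 -0.002 0.067 0.105 -0.141 0; -0.113 0.005 -0.008 0.067 0.105 -0.141 0; -0.113 -0.004 -0.015 0.067 0.105 -0.141 0; -0.111 -0.012 -0.02 0.067 0.105 -0.141 0; -0.109 -0.021 -0.026 0.067 0.105 -0.141 0; -0.105 -0.03 -0.031 0.067 0.105 -0.141 0; -0.101 -0.039 -0.035 0.067 0.105 -0.141 0; -0.096 -0.048 -0.039 0.067 0.105 -0.141 0; -0.09 -0.056 -0.043 0.067 0.105 -0.141 0; -0.083 -0.064 -0.045 0.067 0.105 -0.141 0 

-0.075 -0.071 -0.047 0.067 0.105 -0.141 0; -0.067 -0.078 -0.049 0.067 0.105 -0.141 0; -0.058 -0.084 -0.049 0.067 0.105 -0.141 0; -0.049 -0.09 -0.049 0.067 0.105 -0.141 0; -0.243 -0.088 0.192 0 0 0 0; -0.243 -0.088 0.192 0 0 0 0; -0.243 -0.088 0.192 0 0 0 0; -0.243 -0.088 0.192 0 0 0 0; -0.243 -0.088 0.192 0 0 0 0; -0.243 -0.088 0.192 0 0 0 0
```

Emit:
play_rows(plan="-0.113 0.014 0 0.067 0.105 -0.141 0; -0.113 0.005 -0.01 0.067 0.105 -0.141 0; -0.113 -0.005 -0.015 0.067 0.105 -0.141 0; -0.11 -0.01 -0.02 0.067 0.105 -0.141 0; -0.11 -0.02 -0.026 0.067 0.105 -0.141 0; -0.105 -0.03 -0.03 0.067 0.105 -0.141 0; -0.1 -0.04 -0.035 0.067 0.105 -0.141 0; -0.096 -0.048 -0.04 0.067 0.105 -0.141 0; -0.09 -0.056 -0.043 0.067 0.105 -0.141 0; -0.083 -0.064 -0.045 0.067 0.105 -0.141 0")

```text
time_s: 7.78
ee_pos: [0.5115, -0.1101, 0.2949]
eef_rot: [0.858, 0.405, 0.255, -0.183]
ft_force: [-0.1, -0.5, -0.8]
finger_gap: 0.0852
```

Emit:
play_rows(plan="-0.075 -0.07 -0.047 0.067 0.105 -0.141 0; -0.067 -0.078 -0.05 0.067 0.105 -0.141 0; -0.058 -0.084 -0.05 0.067 0.105 -0.141 0; -0.05 -0.09 -0.05 0.067 0.105 -0.141 0; 0 0 0 0 0 0 0; 0 0 0 0 0 0 0")

```text
time_s: 8.28
ee_pos: [0.4681, -0.1214, 0.2951]
eef_rot: [0.745, 0.518, 0.342, -0.246]
ft_force: [-0.2, 0.1, -0.7]
finger_gap: 0.0857
```

Run:
```python
from h import *
st(); np.set_printoptions(suppress=True,precision=4)
p,q=tool(*lying(.462,.013,70)); z=q.apply([0,0,1])
go([(p-.08*z,q),(p,q)],step=.036,ang=6)
im,d=get_image("top"); np.savez('top2.npz',im=im,d=d); save(im,'t2.png',(220,150,400,285),4.4)
```

```text
time_s 8.2833
ee_pos [ 0.4681 -0.1214  0.2951]
eef_rot [ 0.7445  0.5179  0.3416 -0.2465]
ft_force [-0.2161  0.1456 -0.6733]
finger_gap 0.0857
qpos [ 1.3206  0.6675 -0.9953  1.9497 -0.4094  0.9111  0.3347]
-0.235 -0.082 0.191 -0.003 0.001 -0.003 0; -0.235 -0.083 0.191 -0.003 0.001 -0.003 0; -0.235 -0.084 0.19 -0.003 0.001 -0.003 0; -0.235 -0.084 0.19 -0.003 0.001 -0.003 0; -0.235 -0.085 0.19 -0.003 0.001 -0.003 0; -0.235 -0.086 0.19 -0.003 0.001 -0.003 0; 0 0 0.267 0 0 0 0; 0 0 0.267 0 0 0 0; 0 0 0.267 0 0 0 0
```

View pics/t2.png

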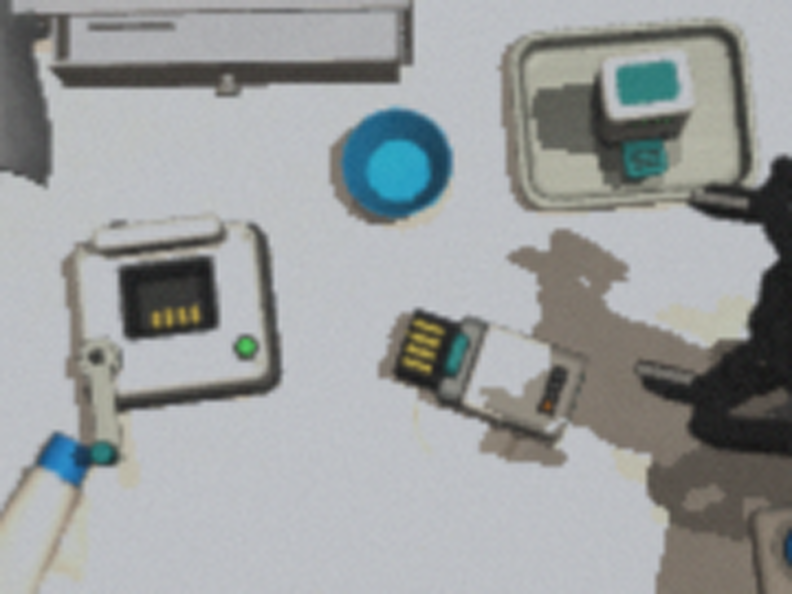

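The crop shows the charged pack upright in the tray at (645,100) and the dock now empty, with its dark well at (170,298). The empty pack is unmoved at (480,375). I'll measure the well here while I make the grasp.

```bash
cat > well.py <<'E'
from h import *
np.set_printoptions(suppress=True,precision=4)
a=np.load('top2.npz'); im,d=a['im'],a['d']
s=6; big=cv2.resize(im,None,fx=s,fy=s,interpolation=cv2.INTER_LINEAR)
g=cv2.cvtColor(big,cv2.COLOR_RGB2GRAY); x0,y0,x1,y1=242,203,275,232
sub=g[y0*s:y1*s,x0*s:x1*s]; t,m=cv2.threshold(sub,0,255,cv2.THRESH_BINARY_INV|cv2.THRESH_OTSU)
m=cv2.morphologyEx(m,cv2.MORPH_CLOSE,np.ones((25,25)))
cs,_=cv2.findContours(m,cv2.RETR_EXTERNAL,cv2.CHAIN_APPROX_NONE); c=min((c for c in cs if cv2.contourArea(c)>3000),key=lambda c:np.linalg.norm(c.mean((0,1))-np.array([17,15])*s))
uv=(c[:,0]+[x0*s,y0*s]+.5)/s-.5
P=plane('top',uv,.0455); r=cv2.minAreaRect((P[:,:2]*1000).astype(np.float32)); print('well',t,r)
C=cloud('top',d)
Q=C[192:250,232:290].reshape(-1,3)
for lo,hi in((.042,.050),(.073,.083)):
    q=Q[(Q[:,2]>lo)&(Q[:,2]<hi)&(Q[:,0]>(.52 if lo>.06 else .4))]; r=cv2.minAreaRect((q[:,:2]*1000).astype(np.float32)); print(lo,len(q),r)
E
python3 well.py
```

```text
well 121.0 ((517.1485595703125, 209.5457000732422), (63.970218658447266, 78.93673706054688), 5.646177291870117)
0.042 800 ((500.8211669921875, 205.91738891601562), (95.83045196533203, 111.60855102539062), 6.316818714141846)
0.073 126 ((544.26123046875, 209.73538208007812), (14.622171401977539, 73.05525207519531), 7.264197826385498)
```

Emit:
play_rows(plan="-0.235 -0.082 0.19 0 0 0 0; -0.235 -0.083 0.19 0 0 0 0; -0.235 -0.084 0.19 0 0 0 0; -0.235 -0.084 0.19 0 0 0 0; -0.235 -0.085 0.19 0 0 0 0; -0.235 -0.086 0.19 -0.005 0 -0.01 0; 0 0 0 0 0 0 0; 0 0 0 0 0 0 0")

```text
time_s: 9.0
ee_pos: [0.4178, -0.1057, 0.1153]
eef_rot: [0.742, 0.521, 0.342, -0.245]
ft_force: [0.4, -0.6, 1.3]
finger_gap: 0.0856
```

Run:
```python
from h import *
st()
p,q=tool(*lying(.462,.013,70))
go([(p,q)],step=.03,ang=6)
```

```text
time_s 9.0
ee_pos [ 0.4178 -0.1057  0.1153]
eef_rot [ 0.7423  0.5211  0.3424 -0.2454]
ft_force [ 0.4012 -0.5865  1.2734]
finger_gap 0.0856
qpos [ 1.28    0.9688 -0.8508  2.0973 -0.2937  0.583   0.529 ]
-0.004 0.006 0.267 -0.006 0.002 -0.001 0; -0.004 0.005 0.267 -0.006 0.002 -0.001 0; -0.005 0.004 0.267 -0.006 0.002 -0.001 0
```

Emit:
play_rows(plan="0 0.005 0.267 -0.006 0 0 0; 0 0.005 0.267 -0.006 0 0 0; 0 0.005 0.267 -0.006 0 0 0; 0 0 0 0 0 0 0; 0 0 0 0 0 0 0.4; 0 0 0 0 0 0 0.6; 0 0 0 0 0 0 0.6; 0 0 0 0 0 0 0.6; 0 0 0 0 0 0 0.6; 0 0 0 0 0 0 0.6", force=60)

```text
time_s: 9.83
ee_pos: [0.4407, -0.051, 0.0646]
eef_rot: [0.744, 0.52, 0.346, -0.239]
ft_force: [0.5, -2.0, 5.6]
finger_gap: 0.0531
```

```bash
sed -i 's/^m=cv2.morph.*/m=(sub<85).astype(np.uint8)*255; m=cv2.morphologyEx(m,cv2.MORPH_OPEN,np.ones((19,19))); m=cv2.morphologyEx(m,cv2.MORPH_CLOSE,np.ones((31,31)))/; s/242,203,275,232/244,205,273,232/' well.py; python3 well.py | head -1
python3 - <<'E'
from h import *
st(); p,q=tool(*lying(.462,.013,70)); o=ctrl.observe(); print(np.array(o['ee_pos'])-p)
im,d=get_image("side"); save(im,'s2.png',(280,170,440,290),5)
E
```

```text
well 118.0 ((508.7342529296875, 207.18069458007812), (44.7286262512207, 56.25165939331055), 5.491672039031982)
time_s 9.8333
ee_pos [ 0.4407 -0.051   0.0646]
eef_rot [ 0.7436  0.5196  0.346  -0.2394]
ft_force [ 0.5124 -2.0073  5.5898]
finger_gap 0.0531
qpos [ 1.1656  1.0946 -0.8425  2.1161 -0.3004  0.3851  0.5346]
[ 0.00143162 -0.00165295  0.00191845]
```

View pics/s2.png

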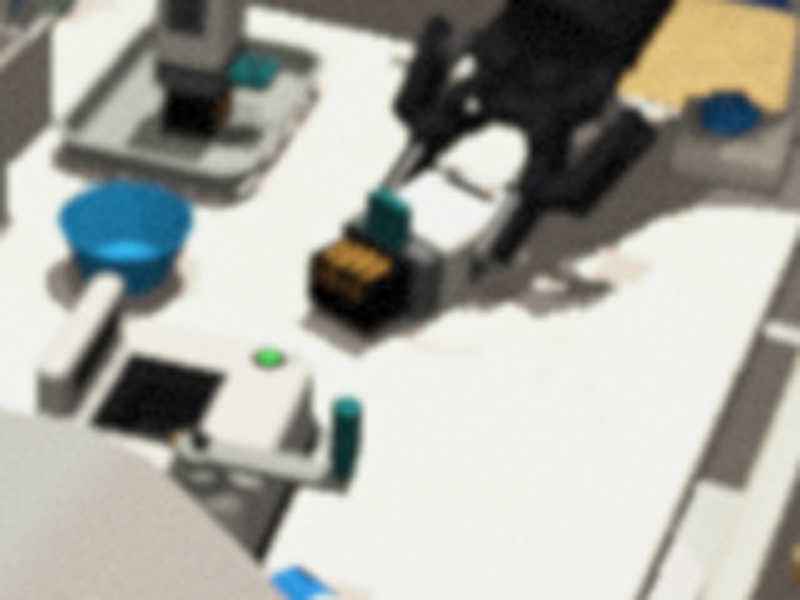

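The crop shows both fingers seated on the empty pack's sides, and the well and open latch are clear. Next I lift, then turn the pack upright while carrying it to the dock.

```bash
python3 - <<'E'
from h import *
o=ctrl.observe(); p=np.array(o['ee_pos']); q=R.from_quat(o['eef_rot'])
po,Rv=lying(.462,.013,70)
y=q.apply([0,1,0]); y[2]=0; y/=np.linalg.norm(y); xp=np.array([0,0,-1.]); zp=np.cross(xp,y); Rp=pack_rot(zp,xp)
off=po-p; off-=y*(off@y); off_t=q.inv().apply(off)   # pack origin seen in tool, centred between the jaws
rel=q.inv()*Rp; np.savez('rel.npz',t=off_t,q=rel.as_quat()); print(off_t,(po-p)@y,np.degrees(np.arctan2(zp[1],zp[0])))
E
cat >> h.py <<'E'
def tool_for(origin,yaw):
    f=np.load('rel.npz'); a=np.radians(yaw); Rp=pack_rot([0,0,1],[np.cos(a),np.sin(a),0]); q=Rp*R.from_quat(f['q']).inv(); return np.array(origin)-q.apply(f['t']),q
def packpose():
    f=np.load('rel.npz'); o=ctrl.observe(); q=R.from_quat(o['eef_rot']); Rp=(q*R.from_quat(f['q'])).as_matrix(); print('pack origin',np.round(np.array(o['ee_pos'])+q.apply(f['t']),4),'yaw',np.degrees(np.arctan2(Rp[1,0],Rp[0,0])).round(2),'z',Rp[:,2].round(4))
E
python3 - <<'E'
from h import *
o=ctrl.observe(); p=np.array(o['ee_pos']);q=R.from_quat(o['eef_rot'])
t=tool_for((.509,.2072,.14),6.2); m=tool_for((.45,.05,.17),6.2); print(t[0],m[0],np.degrees((q.inv()*m[1]).magnitude()))
go([(p+[0,0,.16],q),(m[0],m[1]),t],step=.036,ang=6,grip=.6)
E
```

```text
[ 0.04500965 -0.00016087  0.12228855] -0.0023594929581800053 -110.20892120846784
[0.46463642 0.20238057 0.26242969] [0.40563642 0.04518057 0.29242969] 136.25193537661525
0.244 0.001 -0.207 0 0 0 0.6; 0.244 0.001 -0.207 0 0 0 0.6; 0.244 0.001 -0.207 0 0 0 0.6; 0.244 0.001 -0.207 0 0 0 0.6; 0.244 0.001 -0.207 0 0 0 0.6; 0.045 -0.029 0.007 0.015 -0.079 -0.18 0.6; 0.047 -0.024 0.005 0.015 -0.079 -0.18 0.6; 0.05 -0.02 0.003 0.015 -0.079 -0.18 0.6; 0.051 -0.015 0.001 0.015 -0.079 -0.18 0.6; 0.052 -0.01 -0.001 0.015 -0.079 -0.18 0.6 

0.053 -0.005 -0.003 0.015 -0.079 -0.18 0.6; 0.053 0 -0.005 0.015 -0.079 -0.18 0.6; 0.053 0.005 -0.007 0.015 -0.079 -0.18 0.6; 0.052 0.01 -0.009 0.015 -0.079 -0.18 0.6; 0.05 0.015 -0.012 0.015 -0.079 -0.18 0.6; 0.048 0.019 -0.014 0.015 -0.079 -0.18 0.6; 0.045 0.023 -0.016 0.015 -0.079 -0.18 0.6; 0.042 0.027 -0.018 0.015 -0.079 -0.18 0.6; 0.039 0.031 -0.02 0.015 -0.079 -0.18 0.6; 0.035 0.034 -0.022 0.015 -0.079 -0.18 0.6 

0.03 0.037 -0.023 0.015 -0.079 -0.18 0.6; 0.026 0.04 -0.025 0.015 -0.079 -0.18 0.6; 0.021 0.042 -0.026 0.015 -0.079 -0.18 0.6; 0.016 0.043 -0.027 0.015 -0.079 -0.18 0.6; 0.011 0.044 -0.028 0.015 -0.079 -0.18 0.6; 0.005 0.045 -0.029 0.015 -0.079 -0.18 0.6; 0 0.045 -0.029 0.015 -0.079 -0.18 0.6; -0.006 0.044 -0.029 0.015 -0.079 -0.18 0.6; -0.078 0.299 0.144 0 0 0 0.6; -0.078 0.299 0.144 0 0 0 0.6 

-0.078 0.299 0.144 0 0 0 0.6; -0.078 0.299 0.144 0 0 0 0.6; -0.078 0.299 0.144 0 0 0 0.6
```

Run:
```python
from h import *
o=ctrl.observe(); p=np.array(o['ee_pos']);q=R.from_quat(o['eef_rot'])
m=tool_for((.52,.07,.17),6.2)
go([(p+[0,0,.17],q),m],step=.036,ang=6,grip=.6)
```

```text
0.26 0.001 -0.22 0 0 0 0.6; 0.26 0.001 -0.22 0 0 0 0.6; 0.26 0.001 -0.22 0 0 0 0.6; 0.26 0.001 -0.22 0 0 0 0.6; 0.26 0.001 -0.22 0 0 0 0.6; 0.053 -0.003 0.024 0.015 -0.079 -0.18 0.6; 0.054 0.002 0.022 0.015 -0.079 -0.18 0.6; 0.055 0.007 0.019 0.015 -0.079 -0.18 0.6; 0.054 0.013 0.017 0.015 -0.079 -0.18 0.6; 0.054 0.018 0.015 0.015 -0.079 -0.18 0.6 

0.052 0.023 0.012 0.015 -0.079 -0.18 0.6; 0.05 0.028 0.01 0.015 -0.079 -0.18 0.6; 0.048 0.033 0.008 0.015 -0.079 -0.18 0.6; 0.045 0.037 0.006 0.015 -0.079 -0.18 0.6; 0.041 0.041 0.004 0.015 -0.079 -0.18 0.6; 0.037 0.045 0.002 0.015 -0.079 -0.18 0.6; 0.033 0.048 0 0.015 -0.079 -0.18 0.6; 0.028 0.051 -0.002 0.015 -0.079 -0.18 0.6; 0.023 0.054 -0.003 0.015 -0.079 -0.18 0.6; 0.018 0.055 -0.005 0.015 -0.079 -0.18 0.6 

0.012 0.057 -0.006 0.015 -0.079 -0.18 0.6; 0.007 0.058 -0.007 0.015 -0.079 -0.18 0.6; 0.001 0.058 -0.007 0.015 -0.079 -0.18 0.6; -0.005 0.058 -0.008 0.015 -0.079 -0.18 0.6; -0.011 0.057 -0.008 0.015 -0.079 -0.18 0.6; -0.016 0.056 -0.008 0.015 -0.079 -0.18 0.6; -0.022 0.054 -0.007 0.015 -0.079 -0.18 0.6; -0.027 0.051 -0.007 0.015 -0.079 -0.18 0.6
```

Emit:
play_rows(plan="0.245 0 -0.207 0 0 0 0.6; 0.245 0 -0.207 0 0 0 0.6; 0.245 0 -0.207 0 0 0 0.6; 0.245 0 -0.207 0 0 0 0.6; 0.245 0 -0.207 0 0 0 0.6; 0 0 0 0 0 0 0.6")

```text
time_s: 10.38
ee_pos: [0.4409, -0.0504, 0.2282]
eef_rot: [0.743, 0.521, 0.346, -0.237]
ft_force: [1.0, -0.3, -3.6]
finger_gap: 0.0531
```

Emit:
play_rows(plan="0.053 0 0.024 0.015 -0.079 -0.18 0.6; 0.054 0 0.022 0.015 -0.079 -0.18 0.6; 0.055 0.007 0.02 0.015 -0.079 -0.18 0.6; 0.054 0.013 0.017 0.015 -0.079 -0.18 0.6; 0.054 0.018 0.015 0.015 -0.079 -0.18 0.6; 0.052 0.023 0.012 0.015 -0.079 -0.18 0.6; 0.05 0.028 0.01 0.015 -0.079 -0.18 0.6; 0.048 0.033 0.008 0.015 -0.079 -0.18 0.6; 0.045 0.037 0.006 0.015 -0.079 -0.18 0.6; 0.041 0.041 0.004 0.015 -0.079 -0.18 0.6")

```text
time_s: 11.22
ee_pos: [0.4542, 0.0007, 0.2487]
eef_rot: [0.47, 0.849, 0.241, 0.022]
ft_force: [-0.3, 0.1, -2.7]
finger_gap: 0.0531
```

Emit:
play_rows(plan="0.037 0.045 0 0.015 -0.079 -0.18 0.6; 0.033 0.048 0 0.015 -0.079 -0.18 0.6; 0.028 0.05 0 0.015 -0.079 -0.18 0.6; 0.023 0.054 0 0.015 -0.079 -0.18 0.6; 0.018 0.055 -0.005 0.015 -0.079 -0.18 0.6; 0.012 0.057 -0.006 0.015 -0.079 -0.18 0.6; 0.007 0.058 -0.007 0.015 -0.079 -0.18 0.6; 0 0.058 -0.007 0.015 -0.079 -0.18 0.6; 0 0 0 0 0 0 0.6")

```text
time_s: 11.97
ee_pos: [0.4654, 0.0423, 0.2686]
eef_rot: [0.157, 0.954, 0.111, 0.23]
ft_force: [0.1, 1.0, -3.2]
finger_gap: 0.0532
```

Run:
```python
from h import *
st(); packpose()
m=tool_for((.52,.07,.17),6.2)
go([m,tool_for((.509,.2072,.14),6.2)],step=.036,ang=6,grip=.6)
```

```text
time_s 11.9667
ee_pos [0.4654 0.0423 0.2686]
eef_rot [0.1574 0.9539 0.1106 0.2303]
ft_force [ 0.0895  0.9717 -3.1541]
finger_gap 0.0532
qpos [ 0.6443  0.2138 -0.8533  2.3151  0.5278  0.1933  0.5946]
pack origin [0.4854 0.0749 0.144 ] yaw -10.84 z [ 0.1835 -0.3326  0.925 ]
-0.02 0.061 -0.026 0.015 -0.079 -0.179 0.6; -0.027 0.059 -0.025 0.015 -0.079 -0.179 0.6; -0.033 0.055 -0.024 0.015 -0.079 -0.179 0.6; -0.039 0.052 -0.023 0.015 -0.079 -0.179 0.6; -0.045 0.048 -0.022 0.015 -0.079 -0.179 0.6; 0.04 0.344 0.064 0 0 0 0.6; 0.04 0.344 0.064 0 0 0 0.6; 0.04 0.344 0.064 0 0 0 0.6; 0.04 0.344 0.064 0 0 0 0.6
```

Here q6 sits at its lower limit: with the tool leaning toward the robot it lines up with the forearm. I'll change the plan and stand the pack on the free worktop with a sideways lean, then regrasp it from straight above for the insertion.

Run:
```python
from h import *
a=tool_for((.47,.02,.13),-75); b=tool_for((.47,.02,.03),-75); print(a[0],b[0],a[1].apply([0,0,1]))
go([a],step=.036,ang=6,grip=.6)
```

```text
[0.45845031 0.06310405 0.25242969] [0.45845031 0.06310405 0.15242969] [ 0.16941837 -0.62328173 -0.76342472]
0.018 0.012 0.012 0.136 -0.068 0.128 0.6; 0.019 0.011 0.011 0.136 -0.068 0.128 0.6; 0.02 0.011 0.009 0.136 -0.068 0.128 0.6; 0.021 0.01 0.008 0.136 -0.068 0.128 0.6; 0.022 0.009 0.006 0.136 -0.068 0.128 0.6; 0.023 0.008 0.005 0.136 -0.068 0.128 0.6; 0.024 0.007 0.004 0.136 -0.068 0.128 0.6; 0.024 0.005 0.002 0.136 -0.068 0.128 0.6; 0.024 0.004 0.001 0.136 -0.068 0.128 0.6; 0.025 0.002 0 0.136 -0.068 0.128 0.6 

0.025 0.001 -0.001 0.136 -0.068 0.128 0.6
```

Emit:
play_rows(plan="0.018 0.012 0.012 0.136 -0.068 0.128 0.6; 0.019 0.011 0.011 0.136 -0.068 0.128 0.6; 0.02 0.011 0.009 0.136 -0.068 0.128 0.6; 0.021 0.01 0.008 0.136 -0.068 0.128 0.6; 0.022 0.009 0.006 0.136 -0.068 0.128 0.6; 0.023 0.008 0.005 0.136 -0.068 0.128 0.6; 0.024 0.007 0.004 0.136 -0.068 0.128 0.6; 0.024 0.005 0 0.136 -0.068 0.128 0.6; 0.024 0.004 0 0.136 -0.068 0.128 0.6; 0.025 0 0 0.136 -0.068 0.128 0.6")

```text
time_s: 12.8
ee_pos: [0.4546, 0.0566, 0.2519]
eef_rot: [0.478, 0.829, -0.134, 0.257]
ft_force: [0.2, -0.2, -3.5]
finger_gap: 0.0529
```

Emit:
play_rows(plan="0.025 0 0 0.136 -0.068 0.128 0.6; 0 0 0 0 0 0 0.6; 0 0 0 0 0 0 0.6")

```text
time_s: 13.05
ee_pos: [0.4545, 0.0587, 0.2501]
eef_rot: [0.509, 0.805, -0.161, 0.259]
ft_force: [-0.4, -0.5, -2.4]
finger_gap: 0.0537
```

Run:
```python
from h import *
st(); packpose()
go([tool_for((.47,.02,.12),-75)],grip=.6); go([tool_for((.47,.02,.02),-75)],grip=.6)
```

```text
time_s 13.05
ee_pos [0.4545 0.0587 0.2501]
eef_rot [ 0.5092  0.8047 -0.1615  0.2592]
ft_force [-0.3796 -0.4983 -2.357 ]
finger_gap 0.0537
qpos [-0.2366  0.37   -0.3935  2.1495  0.928   1.0192 -0.8301]
pack origin [0.4696 0.0277 0.1244] yaw -64.76 z [ 0.0313 -0.0753  0.9967]
0.031 0.027 0.025 0.108 -0.078 0.132 0.6; 0.034 0.026 0.022 0.108 -0.078 0.132 0.6 

0.215 0.017 0.288 0.072 -0.052 0.088 0.6; 0.223 0.017 0.281 0.072 -0.052 0.088 0.6; 0.232 0.017 0.274 0.072 -0.052 0.088 0.6
```

Emit:
play_rows(plan="0.031 0.027 0.025 0.108 -0.078 0.132 0.6; 0.034 0.026 0.022 0.108 -0.078 0.132 0.6; 0 0 0 0 0 0 0.6; 0 0 0 0 0 0 0.6")

```text
time_s: 13.38
ee_pos: [0.4585, 0.0622, 0.243]
eef_rot: [0.57, 0.746, -0.209, 0.274]
ft_force: [-0.4, 0.1, -3.0]
finger_gap: 0.0534
```

Run:
```python
from h import *
st(); packpose()
go([tool_for((.47,.02,.012),-75)],grip=.6)
im,d=get_image("side"); save(im,'s3.png',(280,170,440,290),5)
```

```text
time_s 13.3833
ee_pos [0.4585 0.0622 0.243 ]
eef_rot [ 0.5697  0.7462 -0.2086  0.2739]
ft_force [-0.3924  0.0588 -3.019 ]
finger_gap 0.0534
qpos [-0.2996  0.4563 -0.3598  2.0757  0.8959  1.1628 -0.9799]
pack origin [0.4703 0.0191 0.1206] yaw -74.91 z [-9.e-04  6.e-04  1.e+00]
0.177 0 0.206 0.001 0 0 0.6; 0.177 0 0.206 0.001 0 0 0.6; 0.177 0 0.206 0.001 0 0 0.6; 0.177 0 0.206 0.001 0 0 0.6
```

View pics/s3.png

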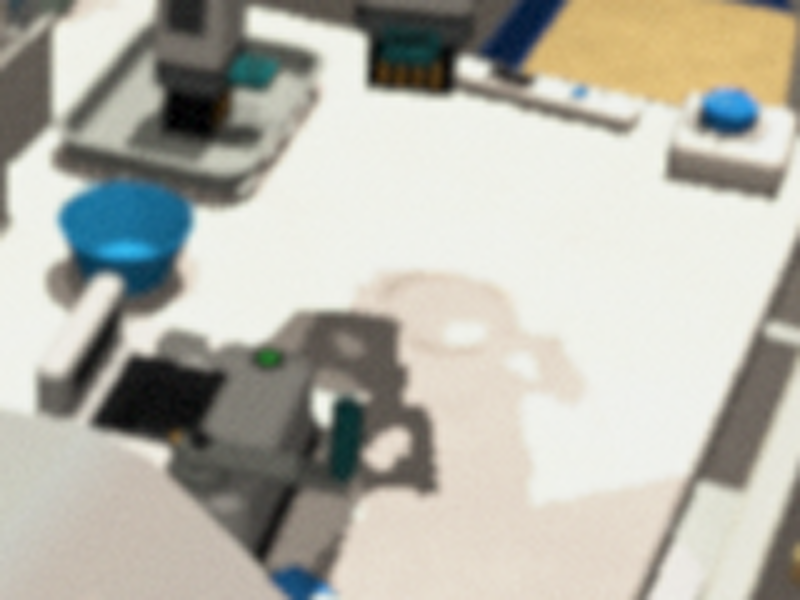

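The pack hangs upright, its plug foot at about crop (410,70), with the spot beneath it clear. Lowering until it touches.

Emit:
play_rows(plan="0.177 0 0.206 0 0 0 0.6; 0.177 0 0.206 0 0 0 0.6; 0.177 0 0.206 0 0 0 0.6; 0.177 0 0.206 0 0 0 0.6; 0.025 0 0.03 0 0 0 0.6; 0.025 0 0.03 0 0 0 0.6; 0 0 0 0 0 0 0.6")

```text
time_s: 14.02
ee_pos: [0.459, 0.0627, 0.1277]
eef_rot: [0.57, 0.745, -0.209, 0.275]
ft_force: [0.6, -0.3, -3.0]
finger_gap: 0.0535
```

Run:
```python
from h import *
st(); packpose()
```

```text
time_s 14.0167
ee_pos [0.459  0.0627 0.1277]
eef_rot [ 0.5704  0.7452 -0.2089  0.2751]
ft_force [ 0.5505 -0.3098 -3.0388]
finger_gap 0.0535
qpos [-0.3502  0.6866 -0.3032  2.0988  1.0566  1.0345 -1.2232]
pack origin [0.4709 0.0193 0.0055] yaw -75.02 z [-0.0032  0.0024  1.    ]
```

Emit:
play_rows(plan="0.013 0 0.015 0 0 0 0.6; 0.013 0 0.015 0 0 0 0.6; 0.006 0 0.008 0 0 0 0.6; 0 0 0 0 0 0 0.6; 0 0 0 0 0 0 0.6")

```text
time_s: 14.43
ee_pos: [0.4596, 0.0634, 0.1234]
eef_rot: [0.571, 0.745, -0.209, 0.276]
ft_force: [-1.8, 0.9, 6.3]
finger_gap: 0.0533
```

Emit:
play_rows(plan="0 0 0 0 0 0 0.4; 0 0 0 0 0 0 0.1; 0 0 0 0 0 0 0; 0 0 0 0 0 0 0; 0 0 -0.2 0 0 0 0; 0 0 -0.35 0 0 0 0; 0 0 -0.35 0 0 0 0; 0 0 -0.35 0 0 0 0; 0 0 0 0 0 0 0")

```text
time_s: 15.18
ee_pos: [0.4382, 0.1471, 0.221]
eef_rot: [0.57, 0.747, -0.204, 0.276]
ft_force: [0.6, 0.3, 1.1]
finger_gap: 0.0853
```

Run:
```python
from h import *
st(); q=down(15)
o=ctrl.observe()
go([((.4715,.0195,.25),q)],step=.036,ang=6)
im,d=get_image("top"); np.savez('top3.npz',im=im,d=d)
C=cloud('top',d); Q=C[200:260,290:370].reshape(-1,3)
q=Q[(Q[:,2]>.095)&(Q[:,2]<.118)&(Q[:,0]<.55)]; print(len(q)); 
if len(q)>20: print(cv2.minAreaRect((q[:,:2]*1000).astype(np.float32)),np.median(q,0))
```

```text
time_s 15.1833
ee_pos [0.4382 0.1471 0.221 ]
eef_rot [ 0.57    0.7466 -0.2042  0.2758]
ft_force [0.5981 0.3146 1.0512]
finger_gap 0.0853
qpos [-0.4332  0.5415 -0.4091  2.0148  0.849   1.2331 -1.114 ]
-0.171 -0.002 0.09 0.003 0.191 0.001 0; -0.179 -0.002 0.072 0.003 0.191 0.001 0; -0.185 -0.002 0.054 0.003 0.191 0.001 0; -0.19 -0.002 0.035 0.003 0.191 0.001 0; -0.192 -0.002 0.016 0.003 0.191 0.001 0; -0.193 -0.001 -0.003 0.003 0.191 0.001 0; -0.192 -0.001 -0.022 0.003 0.191 0.001 0 

333
((469.2135314941406, 21.06566619873047), (54.97366714477539, 40.4668083190918), 14.853949546813965) [0.46908111 0.02052918 0.10863423]
```

Emit:
play_rows(plan="-0.171 0 0.08 0 0.191 0 0; -0.179 0 0.07 0 0.191 0 0; -0.185 0 0.054 0 0.191 0 0; -0.19 0 0.035 0 0.191 0 0; -0.192 0 0.016 0 0.191 0 0; -0.193 0 0 0 0.191 0 0; -0.192 0 -0.02 0 0.191 0 0; 0 0 0 0 0 0 0; 0 0 0 0 0 0 0")

```text
time_s: 15.98
ee_pos: [0.4715, 0.0099, 0.2465]
eef_rot: [0.612, 0.791, -0.002, 0.003]
ft_force: [-0.0, 0.4, 0.8]
finger_gap: 0.0853
```

Run:
```python
from h import *
st(); q=down(14.9)
go([((.470,.0202,.132),q)],step=.03,ang=6)
```

```text
time_s 15.9833
ee_pos [0.4715 0.0099 0.2465]
eef_rot [ 0.6117  0.7911 -0.002   0.003 ]
ft_force [-0.0363  0.3784  0.7853]
finger_gap 0.0853
qpos [ 0.3401  0.3692 -0.5512  2.0248  0.2724  0.816  -0.1149]
0.028 0.003 0.286 0 0.003 -0.003 0; 0.027 0.003 0.286 0 0.003 -0.003 0; 0.027 0.003 0.286 0 0.003 -0.003 0; 0.026 0.003 0.286 0 0.003 -0.003 0
```

Emit:
play_rows(plan="0.055 0.005 0.15 0 0.005 -0.005 0; 0.053 0.005 0.15 0 0.005 -0.005 0; 0 0 0.28 0 0 0 0; 0 0 0.28 0 0 0 0; 0 0 0.28 0 0 0 0; 0 0 0 0 0 0 0; 0 0 0 0 0 0 0")

```text
time_s: 16.57
ee_pos: [0.4685, 0.0266, 0.1323]
eef_rot: [0.604, 0.797, -0.001, -0.0]
ft_force: [-0.1, -0.2, 0.2]
finger_gap: 0.0856
```

Emit:
play_rows(plan="0 0 0 0 0 0 0.3; 0 0 0 0 0 0 0.6; 0 0 0 0 0 0 0.6; 0 0 0 0 0 0 0.6; 0 0 0 0 0 0 0.6; 0 0 0 0 0 0 0.6", force=70)

```text
time_s: 17.07
ee_pos: [0.4709, 0.0254, 0.135]
eef_rot: [0.606, 0.796, 0.001, 0.002]
ft_force: [-2.0, 0.7, 6.8]
finger_gap: 0.0534
```

Run:
```python
from h import *
st(); o=ctrl.observe(); p=np.array(o['ee_pos']); q=R.from_quat(o['eef_rot'])
y=q.apply([0,1,0]); y[2]=0; y/=np.linalg.norm(y); xp=np.cross(y,[0,0,1]); Rp=pack_rot([0,0,1],xp)
off=np.array([.4697,.0205,0])-p; print('jaw offset',off@y,'x offset',off@xp,'yaw',np.degrees(np.arctan2(xp[1],xp[0])))
off-=y*(off@y); np.savez('rel.npz',t=q.inv().apply(off),q=(q.inv()*Rp).as_quat()); packpose()
h=tool_for((.509,.2075,.13),6.2); m=tool_for((.49,.12,.13),6.2)
go([(p+[0,0,.13],q),m,h],grip=.6)
```

```text
time_s 17.0667
ee_pos [0.4709 0.0254 0.135 ]
eef_rot [0.6056 0.7957 0.0014 0.0021]
ft_force [-2.0334  0.7407  6.7866]
finger_gap 0.0534
qpos [ 0.2141  0.5603 -0.4476  2.091   0.4387  0.5752 -0.2764]
jaw offset -0.002488109726754598 x offset 0.004424991857333407 yaw -74.54980697138116
pack origin [0.4721 0.0212 0.    ] yaw -74.55 z [ 0. -0.  1.]
-0.001 0.002 -0.325 0 0 0 0.6; -0.001 0.002 -0.325 0 0 0 0.6; -0.001 0.002 -0.325 0 0 0 0.6; -0.001 0.002 -0.325 0 0 0 0.6; 0.062 0.028 0 0 0.001 -0.192 0.6; 0.059 0.034 0 0 0.001 -0.192 0.6; 0.055 0.04 0 0 0.001 -0.192 0.6; 0.051 0.045 0 0 0.001 -0.192 0.6; 0.046 0.05 0 0 0.001 -0.192 0.6; 0.041 0.054 0 0 0.001 -0.192 0.6 

0.035 0.058 0 0 0.001 -0.192 0.6; 0.029 0.061 0 0 0.001 -0.192 0.6; 0.023 0.064 0 0 0.001 -0.192 0.6; 0.016 0.066 0 0 0.001 -0.192 0.6; 0.009 0.067 0 0 0.001 -0.192 0.6; 0.003 0.068 0 0 0.001 -0.192 0.6; -0.004 0.068 0 0 0.001 -0.192 0.6; -0.011 0.067 0 0 0.001 -0.192 0.6; -0.094 0.283 0.002 0 0 0 0.6; -0.094 0.283 0.002 0 0 0 0.6 

-0.094 0.283 0.002 0 0 0 0.6
```

Emit:
play_rows(plan="0 0 -0.1 0 0 0 0.6; 0 0 -0.3 0 0 0 0.6; 0 0 -0.3 0 0 0 0.6; 0 0 -0.3 0 0 0 0.6; 0 0 -0.3 0 0 0 0.6; 0.062 0.028 0 0 0 -0.192 0.6; 0.059 0.034 0 0 0 -0.192 0.6; 0.055 0.04 0 0 0 -0.192 0.6; 0.051 0.045 0 0 0 -0.192 0.6; 0.046 0.05 0 0 0 -0.192 0.6")

```text
time_s: 17.9
ee_pos: [0.4748, 0.0589, 0.2644]
eef_rot: [0.387, 0.922, 0.0, 0.002]
ft_force: [-0.2, 0.1, -2.4]
finger_gap: 0.0537
```

Emit:
play_rows(plan="0.041 0.054 0 0 0 -0.192 0.6; 0.035 0.058 0 0 0 -0.192 0.6; 0.03 0.06 0 0 0 -0.192 0.6; 0.023 0.064 0 0 0 -0.192 0.6; 0.016 0.066 0 0 0 -0.192 0.6; 0.01 0.067 0 0 0 -0.192 0.6; 0.003 0.068 0 0 0 -0.192 0.6; 0 0.068 0 0 0 -0.192 0.6; -0.01 0.067 0 0 0 -0.192 0.6; 0 0 0 0 0 0 0.6")

```text
time_s: 18.73
ee_pos: [0.4836, 0.1202, 0.2643]
eef_rot: [-0.056, 0.998, 0.0, 0.002]
ft_force: [0.5, -0.2, -2.4]
finger_gap: 0.0532
```

Run:
```python
from h import *
st(); packpose()
go([tool_for((.5108,.208,.13),6.2)],grip=.6)
```

```text
time_s 18.7333
ee_pos [0.4836 0.1202 0.2643]
eef_rot [-5.550e-02  9.985e-01  2.000e-04  1.700e-03]
ft_force [ 0.4518 -0.249  -2.3519]
finger_gap 0.0532
qpos [ 0.3756  0.4816 -0.8973  1.9342  0.465   0.9429  0.9344]
pack origin [0.4883 0.1201 0.1294] yaw 6.36 z [-0.0023  0.0043  1.    ]
-0.108 0.281 -0.002 -0.003 0.001 0.002 0.6; -0.108 0.281 -0.001 -0.003 0.001 0.002 0.6; -0.107 0.281 -0.001 -0.003 0.001 0.002 0.6
```

Emit:
play_rows(plan="-0.108 0.281 0 -0.003 0 0 0.6; -0.108 0.281 0 -0.003 0 0 0.6; -0.107 0.281 0 -0.003 0 0 0.6; 0 0 0.2 0 0 0 0.6; 0 0 0.2 0 0 0 0.6; 0 0 0.2 0 0 0 0.6; 0 0 0.15 0 0 0 0.6; 0 0 0 0 0 0 0.6; 0 0 0 0 0 0 0.6")

```text
time_s: 19.48
ee_pos: [0.5068, 0.2062, 0.1888]
eef_rot: [-0.052, 0.999, 0.002, 0.001]
ft_force: [0.6, 0.2, -2.2]
finger_gap: 0.0529
```

Run:
```python
from h import *
st(); packpose()
go([tool_for((.5108,.208,.04),6.2)],grip=.6)
im,d=get_image("side"); save(im,'s4.png',(270,190,390,280),6.6)
```

```text
time_s 19.4833
ee_pos [0.5068 0.2062 0.1888]
eef_rot [-5.200e-02  9.986e-01  1.800e-03  6.000e-04]
ft_force [ 0.6465  0.2224 -2.2078]
finger_gap 0.0529
qpos [ 0.1203  0.6594 -0.7905  1.8666  0.6029  0.8691  0.7045]
pack origin [0.5112 0.2065 0.0538] yaw 5.96 z [-1.0e-04  1.2e-03  1.0e+00]
0.003 0.013 0.138 -0.002 0 -0.008 0.6
```

View pics/s4.png

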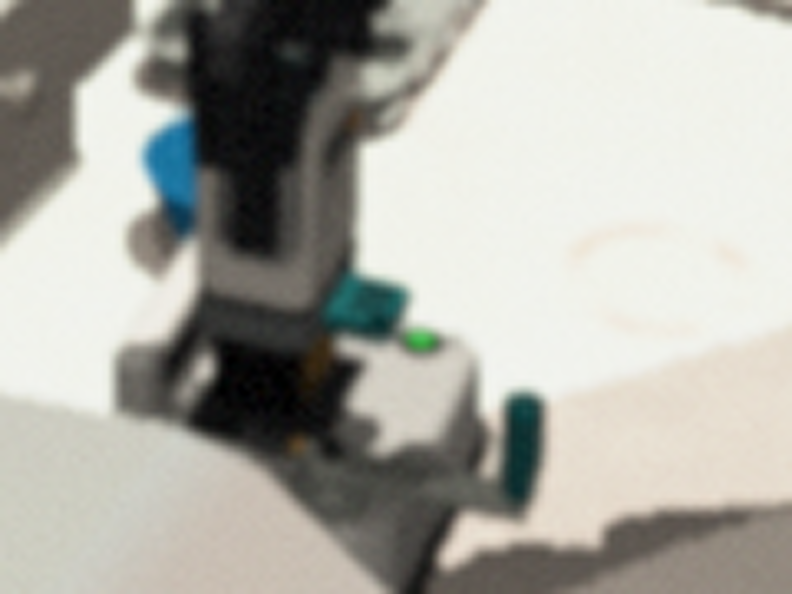

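The side crop shows the pack upright over the well, foot at (275,370), with the tongue facing the latch side. Inserting in small steps.

Emit:
play_rows(plan="0 0.013 0.06 0 0 -0.008 0.6; 0 0 0.06 0 0 0 0.6; 0 0 0.04 0 0 0 0.6; 0 0 0 0 0 0 0.6")

```text
time_s: 19.87
ee_pos: [0.5066, 0.2078, 0.1718]
eef_rot: [-0.055, 0.998, 0.002, 0.001]
ft_force: [-0.1, -0.4, -3.2]
finger_gap: 0.0534
```

```bash
python3 -c "
from h import *
st();packpose()"
```

```text
time_s 19.8667
ee_pos [0.5066 0.2078 0.1718]
eef_rot [-5.510e-02  9.985e-01  2.000e-03  6.000e-04]
ft_force [-0.146  -0.415  -3.1658]
finger_gap 0.0534
qpos [ 0.1038  0.6839 -0.7725  1.8738  0.6282  0.8419  0.6887]
pack origin [0.511  0.2082 0.0369] yaw 6.32 z [1.e-04 9.e-04 1.e+00]
```

Emit:
play_rows(plan="0 0 0.04 0 0 0 0.6; 0 0 0.04 0 0 0 0.6; 0 0 0.04 0 0 0 0.6; 0 0 0.03 0 0 0 0.6; 0 0 0 0 0 0 0.6")

```text
time_s: 20.28
ee_pos: [0.5066, 0.208, 0.1567]
eef_rot: [-0.055, 0.998, 0.002, 0.0]
ft_force: [-0.1, -2.0, -3.3]
finger_gap: 0.0531
```

Origin is at about z 0.022 with no resistance. On to the floor.

Emit:
play_rows(plan="0 0 0.03 0 0 0 0.6; 0 0 0.02 0 0 0 0.6; 0 0 0.02 0 0 0 0.6; 0 0 0 0 0 0 0.6; 0 0 0 0 0 0 0.6")

```text
time_s: 20.7
ee_pos: [0.5071, 0.2081, 0.151]
eef_rot: [-0.055, 0.998, 0.002, 0.001]
ft_force: [-1.0, -3.7, 5.1]
finger_gap: 0.0534
```

```bash
python3 -c "
from h import *
st();packpose()"
```

```text
time_s 20.7
ee_pos [0.5071 0.2081 0.151 ]
eef_rot [-0.0551  0.9985  0.0018  0.0013]
ft_force [-0.9967 -3.6876  5.054 ]
finger_gap 0.0534
qpos [ 0.0847  0.7133 -0.7471  1.8814  0.6597  0.8073  0.6645]
pack origin [0.5117 0.2084 0.0161] yaw 6.32 z [-0.0013  0.0012  1.    ]
```

Emit:
play_rows(plan="0 0 0.03 0 0 0 0.6; 0 0 0.03 0 0 0 0.6; 0 0 0 0 0 0 0.6; 0 0 0 0 0 0 0.6")

```text
time_s: 21.03
ee_pos: [0.5089, 0.2085, 0.1504]
eef_rot: [-0.055, 0.998, 0.0, 0.004]
ft_force: [-12.9, -14.3, 58.7]
finger_gap: 0.0533
```

Emit:
play_rows(plan="0 0 -0.05 0 0 0 0.6; 0 0 0 0 0 0 0.3; 0 0 0 0 0 0 0; 0 0 0 0 0 0 0; 0 0 0 0 0 0 0; 0 0 -0.2 0 0 0 0; 0 0 -0.35 0 0 0 0; 0 0 -0.35 0 0 0 0; 0 0 -0.3 0 0 0 0; 0 0 0 0 0 0 0")

```text
time_s: 21.87
ee_pos: [0.5088, 0.21, 0.2748]
eef_rot: [-0.055, 0.998, 0.004, 0.005]
ft_force: [0.4, 0.7, -0.5]
finger_gap: 0.0854
```

```bash
python3 -c "
from h import *
st()"
```

```text
time_s 21.8667
ee_pos [0.5088 0.21   0.2748]
eef_rot [-0.0555  0.9984  0.0042  0.0051]
ft_force [ 0.4405  0.6504 -0.5089]
finger_gap 0.0854
qpos [ 0.1841  0.5508 -0.8791  1.8033  0.4942  1.0095  0.7928]
```

The pack is home: the foot stopped at z≈0.016, and pressing to 59 N moved it no further. Now the latch. I'll check the clearance round the post and look at the seated pack.

Run:
```python
from h import *
np.set_printoptions(suppress=True,precision=4)
for f in('top0','top2'):
    a=np.load(f+'.npz'); C=cloud('top',a['d']); D=np.hypot(C[...,0]-.414,C[...,1]-.241)
    k=(C[...,2]>.1)&(C[...,1]>.28)&(C[...,0]<.7)&(C[...,0]>.25)&(C[...,1]<.5); q=C[k]; print(f,len(q),q[:,1].min(),np.percentile(q[:,1],[1,5]), q[q[:,1]<.34][:,2].max() if (q[:,1]<.34).any() else None)
    hsv=cv2.cvtColor(a['im'],cv2.COLOR_RGB2HSV); m=cv2.inRange(hsv,(80,90,40),(96,255,255)); m[:246]=0;m[260:]=0;m[:,:236]=0;m[:,250:]=0
    v,u=np.nonzero(m); print('post',plane('top',[[u.mean(),v.mean()]],.0985))
im,d=get_image("top"); np.savez('top4.npz',im=im,d=d); C=cloud('top',d)
Q=C[195:260,230:300].reshape(-1,3); q=Q[(Q[:,2]>.115)&(Q[:,2]<.135)]; print(len(q), len(q) and (cv2.minAreaRect((q[:,:2]*1000).astype(np.float32)),np.median(q,0)))
im,d=get_image("side"); save(im,'s5.png',(270,180,400,277),6)
```

```text
top0 9518 0.3028669333578294 [0.3102 0.3314] 0.12145769076693114
post [[0.4119 0.2384 0.0985]]
top2 9530 0.3036223259221811 [0.3098 0.3309] 0.12174506276075614
post [[0.4119 0.2384 0.0985]]
0 0
```

View pics/s5.png

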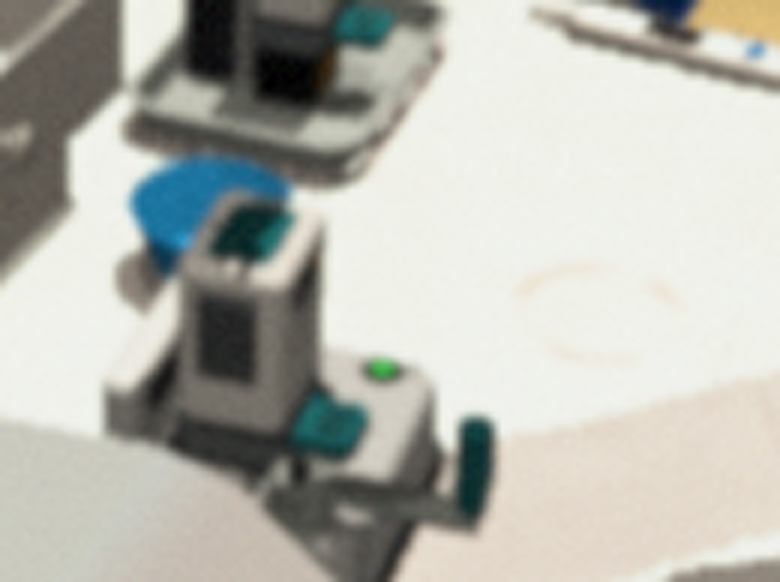

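The side crop matches the first dock view: the pack is fully down, the tongue on the deck side at (330,425), and the post is at (475,465). Next I grip the post lightly and swing it along its arc.

Run:
```python
from h import *
q=down(96.2)
go([((.411,.239,.24),q)],grip=.35)
W=np.array([.511,.208]); a=np.radians(6.2); D=np.array([[np.cos(a),-np.sin(a)],[np.sin(a),np.cos(a)]])
for f in(1.55,1.2,.9,.6,.4,.3,0): print(f,W+D@(np.array([-.033,.044])+.06*np.array([-np.sin(f),-np.cos(f)])))
```

```text
0.308 0.137 0.1 0.003 0.003 0.001 0.35; 0.308 0.137 0.1 0.003 0.003 0.001 0.35; 0.308 0.137 0.1 0.003 0.003 0.001 0.35 

1.55 [0.41393964 0.24045971]
1.2 [0.42019386 0.22052479]
0.9 [0.43074434 0.20602429]
0.6 [0.4451088  0.19528931]
0.4 [0.45618105 0.19071483]
0.3 [0.46200409 0.18927878]
0 [0.47992101 0.18852961]
```

Emit:
play_rows(plan="0.308 0.137 0.1 0.003 0.003 0 0.35; 0.308 0.137 0.1 0.003 0.003 0 0.35; 0.308 0.137 0.1 0.003 0.003 0 0.35; 0 0 0 0 0 0 0.35; 0 0 0 0 0 0 0.35", force=20)

```text
time_s: 22.38
ee_pos: [0.408, 0.2384, 0.2379]
eef_rot: [-0.057, 0.998, -0.001, -0.003]
ft_force: [1.2, -0.6, 0.1]
finger_gap: 0.0555
```

Run:
```python
from h import *
st(); q=down(96.2)
go([((.411,.2395,.148),q)],grip=.35,step=.024)
```

```text
time_s 22.3833
ee_pos [0.408  0.2384 0.2379]
eef_rot [-0.0572  0.9984 -0.001  -0.0028]
ft_force [ 1.1633 -0.6265  0.1206]
finger_gap 0.0555
qpos [ 0.1005  0.4887 -0.8997  2.011   0.4943  0.8805  0.6145]
-0.009 0.002 0.225 -0.001 -0.003 0.003 0.35; -0.009 0.002 0.225 -0.001 -0.003 0.003 0.35; -0.008 0.002 0.225 -0.001 -0.003 0.003 0.35; -0.008 0.002 0.225 -0.001 -0.003 0.003 0.35
```

Emit:
play_rows(plan="-0.009 0 0.225 0 -0.003 0 0.35; -0.009 0 0.225 0 -0.003 0 0.35; -0.008 0 0.225 0 -0.003 0 0.35; -0.008 0 0.225 0 -0.003 0 0.35; 0 0 0 0 0 0 0.6; 0 0 0 0 0 0 0.8; 0 0 0 0 0 0 0.9; 0 0 0 0 0 0 0.9; 0 0 0 0 0 0 0.9; 0 0 0 0 0 0 0.9")

```text
time_s: 23.22
ee_pos: [0.4145, 0.2392, 0.1505]
eef_rot: [-0.055, 0.998, 0.0, 0.003]
ft_force: [0.1, 0.3, 1.4]
finger_gap: 0.0129
```

Run:
```python
from h import *
st(); q=down(96.2); z=ctrl.observe()["ee_pos"][2]
go([((.417,.2205,z),q),((.428,.206,z),q),((.442,.1953,z),q)],grip=.9,step=.012)
```

```text
time_s 23.2167
ee_pos [0.4145 0.2392 0.1505]
eef_rot [-5.510e-02  9.985e-01  4.000e-04  3.000e-03]
ft_force [0.125  0.3198 1.4238]
finger_gap 0.0129
qpos [-0.0128  0.6256 -0.7634  2.0569  0.6703  0.7153  0.4717]
-0.002 -0.094 0 0.001 0.006 0.002 0.9; -0.002 -0.094 0 0.001 0.006 0.002 0.9; -0.047 -0.078 0 0 0 0 0.9; -0.047 -0.078 0 0 0 0 0.9; -0.064 -0.061 0 0 0 0 0.9; -0.064 -0.061 0 0 0 0 0.9
```

Emit:
play_rows(plan="0 -0.094 0 0 0.006 0 0.9; -0.01 -0.094 0 0 0.006 0 0.9; -0.047 -0.078 0 0 0 0 0.9; -0.05 -0.078 0 0 0 0 0.9; -0.064 -0.061 0 0 0 0 0.9; -0.064 -0.061 0 0 0 0 0.9; 0 0 0 0 0 0 0.9")

```text
time_s: 23.8
ee_pos: [0.4442, 0.1941, 0.1501]
eef_rot: [-0.054, 0.999, -0.0, -0.0]
ft_force: [0.5, 1.4, 6.2]
finger_gap: 0.0131
```

Run:
```python
from h import *
st(); q=down(96.2)
go([((.453,.1905,.15),q)],grip=.9,step=.012)
print('release/rise/back')
```

```text
time_s 23.8
ee_pos [0.4442 0.1941 0.1501]
eef_rot [-5.410e-02  9.985e-01 -0.000e+00 -2.000e-04]
ft_force [0.5182 1.3954 6.2059]
finger_gap 0.0131
qpos [ 0.0964  0.6367 -0.7624  2.0379  0.6638  0.7291  0.5922]
-0.083 -0.045 0.001 0 -0.001 0 0.9 

release/rise/back
```

Emit:
play_rows(plan="-0.06 -0.035 0 0 0 0 0.9; -0.06 -0.02 0 0 0 0 0.9; 0 0 0 0 0 0 0.9; 0 0 0 0 0 0 0.5; 0 0 0 0 0 0 0.4; 0 0 0 0 0 0 0.4; 0.2 0 0 0 0 0 0.4; 0.2 0 0 0 0 0 0.4; 0 0 0 0 0 0 1; 0 0 0 0 0 0 1")

```text
time_s: 24.63
ee_pos: [0.4142, 0.1859, 0.1494]
eef_rot: [-0.056, 0.998, -0.001, -0.002]
ft_force: [0.6, -0.2, -1.0]
finger_gap: 0.0279
```

Emit:
play_rows(plan="0 0 0 0 0 0 1; 0 0 0 0 0 0 1; 0 0 0 0 0 0 1")

```text
time_s: 24.88
ee_pos: [0.4158, 0.1866, 0.1496]
eef_rot: [-0.055, 0.998, -0.0, -0.001]
ft_force: [-0.1, -1.0, -0.3]
finger_gap: -0.0003
```

Run:
```python
from h import *
st(); q=down(96.2)
go([((.455,.186,.15),q)],grip=1,step=.012)
```

```text
time_s 24.8833
ee_pos [0.4158 0.1866 0.1496]
eef_rot [-5.490e-02  9.985e-01 -1.000e-04 -9.000e-04]
ft_force [-0.1145 -0.992  -0.2711]
finger_gap -0.0003
qpos [ 0.1015  0.6018 -0.7701  2.1076  0.6646  0.6917  0.5641]
-0.097 -0.012 -0.001 0 -0.001 0.001 1; -0.097 -0.012 -0.001 0 -0.001 0.001 1; -0.097 -0.012 -0.001 0 -0.001 0.001 1; -0.097 -0.012 -0.001 0 -0.001 0.001 1
```

Emit:
play_rows(plan="-0.097 -0.012 0 0 0 0 1; -0.097 -0.012 0 0 0 0 1; -0.097 -0.012 0 0 0 0 1; -0.097 -0.012 0 0 0 0 1; 0 0 0 0 0 0 1")

```text
time_s: 25.3
ee_pos: [0.4568, 0.1858, 0.1495]
eef_rot: [-0.054, 0.999, 0.0, -0.0]
ft_force: [0.5, -0.2, 0.9]
finger_gap: 0.0
```

Emit:
play_rows(plan="-0.04 0 0 0 0 0 1; -0.03 0 0 0 0 0 1; 0 0 0 0 0 0 1")

```text
time_s: 25.55
ee_pos: [0.4615, 0.187, 0.1495]
eef_rot: [-0.055, 0.998, -0.0, -0.001]
ft_force: [-0.5, -0.4, 0.4]
finger_gap: -0.0002
```

Emit:
play_rows(plan="-0.02 0 0 0 0 0 1; -0.02 0 0 0 0 0 1; 0 0 0 0 0 0 1")

```text
time_s: 25.8
ee_pos: [0.4631, 0.1872, 0.1492]
eef_rot: [-0.056, 0.998, -0.001, -0.003]
ft_force: [-7.0, -2.2, 3.7]
finger_gap: 0.0001
```

Run:
```python
from h import *
st(); im,d=get_image("side"); save(im,'s6.png',(270,180,400,277),6)
```

```text
time_s 25.8
ee_pos [0.4631 0.1872 0.1492]
eef_rot [-5.570e-02  9.984e-01 -9.000e-04 -3.000e-03]
ft_force [-6.959  -2.1901  3.6834]
finger_gap 0.0001
qpos [ 0.1158  0.6593 -0.7591  1.9981  0.6615  0.7544  0.6357]
```

View pics/s6.png

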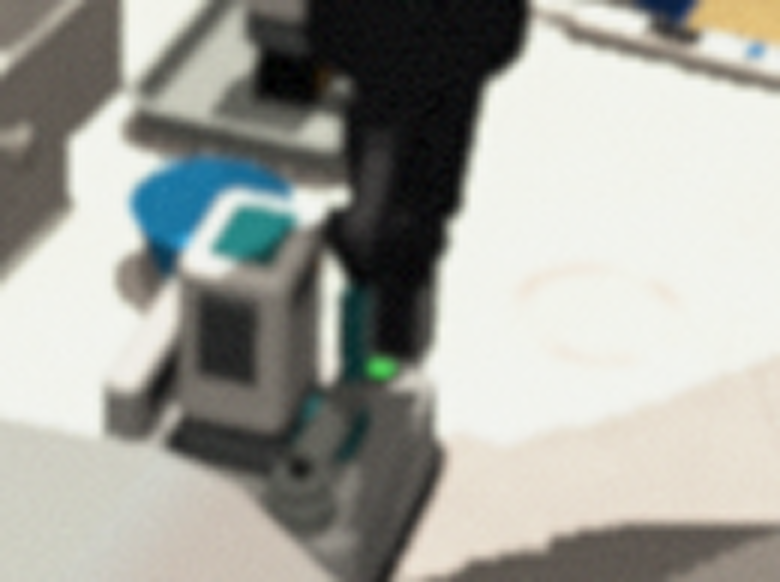

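The latch arm lies across the tongue at about (320,430), the post is next to the pack, and it is on its stop at 7 N. Backing off and moving clear.

Emit:
play_rows(plan="0.1 0 0 0 0 0 1; 0.2 0 0 0 0 0 1; 0.2 0 0 0 0 0 1; 0 0 -0.3 0 0 0 1; 0 0 -0.35 0 0 0 1; 0 0 -0.35 0 0 0 1; 0 -0.35 0 0 0 0 1; 0 -0.35 0 0 0 0 1; 0 -0.35 0 0 0 0 1; 0 -0.35 0 0 0 0 1")

```text
time_s: 26.68
ee_pos: [0.4308, 0.0413, 0.25]
eef_rot: [-0.056, 0.998, -0.001, -0.0]
ft_force: [1.0, -0.1, -0.5]
finger_gap: -0.0003
```

Emit:
play_rows(plan="0 -0.35 0 0 0 0 1; 0 -0.35 0 0 0 0 1; 0 -0.35 0 0 0 0 1; 0 -0.35 0 0 0 0 1; 0 0 0 0 0 0 1; 0 0 0 0 0 0 1; 0 0 0 0 0 0 1")

```text
time_s: 27.27
ee_pos: [0.4463, -0.0957, 0.2497]
eef_rot: [-0.055, 0.998, -0.0, -0.001]
ft_force: [-0.3, -0.0, -0.4]
finger_gap: -0.0002
```

Run:
```python
from h import *
np.set_printoptions(suppress=True,precision=4)
st(); im,d=get_image("top"); C=cloud('top',d)
Q=C[195:260,230:300].reshape(-1,3); q=Q[(Q[:,2]>.115)&(Q[:,2]<.135)]; print('dock pack',len(q),cv2.minAreaRect((q[:,:2]*1000).astype(np.float32)),np.median(q,0))
hsv=cv2.cvtColor(im,cv2.COLOR_RGB2HSV); m=cv2.inRange(hsv,(78,80,30),(98,255,255)); m[:195]=0;m[262:]=0;m[:,:232]=0;m[:,295:]=0
n,l,s,c=cv2.connectedComponentsWithStats(m)
for i in range(1,n):
    if s[i,4]>4: print(s[i],c[i],np.median(C[l==i],0))
Q=C[150:205,325:400].reshape(-1,3); q=Q[(Q[:,2]>.1)&(Q[:,2]<.13)]; print('tray pack',len(q),np.median(q,0) if len(q) else 0)
save(im,'t6.png',(205,155,425,295),3.6)
```

```text
time_s 27.2667
ee_pos [ 0.4463 -0.0957  0.2497]
eef_rot [-0.0555  0.9985 -0.0001 -0.0009]
ft_force [-0.276  -0.0069 -0.3747]
finger_gap -0.0002
qpos [ 0.8501  0.4295 -0.8938  2.0423  0.4385  0.871   1.391 ]
dock pack 338 ((507.9622802734375, 207.64059448242188), (41.2326545715332, 54.57778549194336), 6.523465633392334) [0.5083 0.2065 0.1248]
[247 208  14  11 120] [253.2667 213.0833] [0.5088 0.2087 0.1256]
[254 224  12   6  38] [260.9211 225.9474] [0.4815 0.1894 0.0947]
tray pack 325 [ 0.6205 -0.0822  0.1114]
```

View pics/t6.png

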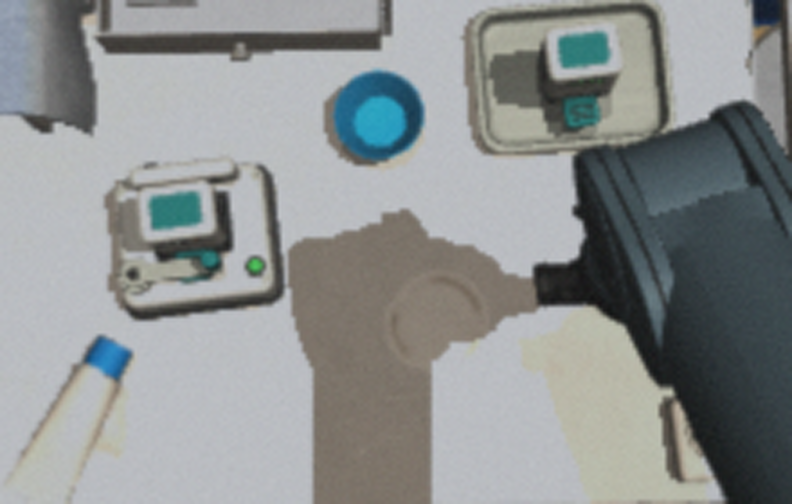

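The final top view shows the latch across the tongue at (165,270) and the docked pack at its original height. The charged pack stands in the tray and the other things in view are unmoved. Handing in.

```bash
python3 -c "
from cell import job_done
print(job_done())"
```

```text
the job is handed in; nothing more can be done
None
```

The job is finished and handed in after about 27 s of robot time. The charged pack stands upright in the steel tray, and the empty pack is plugged into the dock with the latch shut over its tongue.

**What I did**
- **Charged pack:** I lifted it straight out of the dock and set it down in the tray.
- **Empty pack:** I could not tilt it straight into the dock, because one wrist joint (q6) came up against its limit. I stood it on the free worktop instead, gripped it again from above and inserted it vertically.
- **Latch:** I swung the post most of the way round its arc in the gripper, then pushed it to its stop with closed fingers.

**Last checks**
- **Docked pack:** its foot stopped at 16.1 mm against a well floor of 16 mm. Pressing on it to about 59 N moved it no further. Its top measured 125–126 mm high, the same as the charged pack before it.
- **Latch:** it met its stop with about 7 N. The post was within 3–4 mm of the shut position worked out from the camera, and the picture shows the arm across the tongue.
- **Tray pack:** it stands upright, with its top at about 111–113 mm.
- **Other items:** the cup and cream tube look unmoved. In the last picture the arm hid most of the timer and thermometer, so I did not recheck those. The gripper passed well clear of them. I did not check the electrode.

**What disagreed:** the camera and arm positions differed by about 2 mm, within the stated calibration, and I allowed for that when inserting the pack.

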